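# Lift an LED module with the spatula and lay it on the edge conveyor

### The arm

A 6-joint arm with a two-finger parallel gripper is mounted at the origin on the work surface. World frame = base frame: x ahead of the robot, y to its left, z up, the work surface at z = 0. Lengths are in m, angles in rad, forces in N, time in s.
With the tool pointing down it reaches from about 0.275 to 0.975 m from the base axis. Payload 8.4 kg.
Tool frame: the origin (TCP) lies between the finger pads; the fingertips stand 8 mm ahead of it and the grasp point (between the pads) lies 11 mm behind it; y points along the fingers, z is the direction in which the jaws open and shut, and the axes are right-handed (so a half turn about y gives the same grasp; the last joint's range is limited). The gripper opens to 92 mm and grips with 3 to 60 N. Pads are 20 mm wide; open, the fingers measure 128 mm over their backs; the gripper's body (75 mm by 189 mm) begins 69 mm behind the grasp point.
Start: joints at [-1.166, 0.353, 1.633, -0, 1.155, -0.002], TCP at [0.247, -0.574, 0.223] pointing down, gripper open.
Joint ranges: [-2.63, 2.63], [-0.92, 2.1], [0.06, 2.66], [-1.3, 4.44], [0, 2.69], [-3.02, 3.02]. Speed limits (rad/s): [2.22, 2.22, 2.79, 3.14, 3.14, 3.14].

### API

Orientations are given as a unit quaternion [x, y, z, w].
In Python, from station import sensors, vision, env gives the robot as it stands.
- The arm moves only by the tool servo_tool, never from a script. Its argument "commands" is a list of rows, each a list of 2 entries, a list of its own where there are three numbers: the shift along the tool's x, y, z in m, then the turn about the tool's y in degrees. In form: [[[x, y, z], roll], ...]. A call has 1 to 20 rows; each row shifts and turns the commanded pose from where the row before left it, along the tool's axes as they then stand; what a row does not reach is not made up. A row lasts 1/8 s, in which the tool goes at most 62.5 mm and 10.7 degrees, less where a joint would pass 70% of its speed; a pose out of reach is approached as far as the arm can. A call is refused whole if a number of a shift passes 0.0625 or a number of a turn 10.7, either way. A call with a gripper value outside its range is refused whole. "grip" is the opening, from 0 (shut) to 1 (fully open), set as the call begins (left out, the last holds). The fingers move at their own pace and stop on an object; "newtons" is the grip in N (left out, the last holds). Time passes only in rows, so rows that do not move let the fingers close. It gives the time, the measured TCP pose, the force and the opening at its end, in the units of the state.
- sensors.read_state(): the state, without advancing time (a new reading comes with each control period).
- vision.get_image(name): name is "scene" or "top" or "wrist"; returns a dict with "image" (400x640x3 uint8, red, green, blue), "z_map" (400x640 float32, m along the optical axis (not along the pixel's ray), 0 where there is no reading), "K" (3x3 intrinsics, pixels), "k1" (the pictures are not rectified: a ray, as slopes to the right and down, at radius r is drawn at 1 + k1 r^2 times it, then the intrinsics apply), "position" and "orientation" of the camera in the world. Camera axes: x right, y down, z forward; pixel columns grow to the right and rows downward; lengths in m; the calibration is good to about 2 mm. A picture is of the moment at which its call begins.
- env.finish_job(): hands the job in, once; it reports no verdict.
The state is a dict: "time_s": time; "joints": joint angles; "dq": joint speeds; "joint_efforts": joint torques, N m; "position": TCP position; "tcp_rot": TCP orientation; "contact_force": force on the tool from outside, world axes, zero at the start; "ft_torque": the same for the moment, N m; "width": finger opening in m.
Only numpy, scipy, OpenCV 4.12 (cv2) and the standard library are available. Lean on these libraries where they do the work, as an engineer would, in place of code of your own. Each camera call takes 0.05 s, during which the arm holds its last target.

### The job

Take the offset spatula from its blue rest by the handle and, reaching over the rim of the white carrier tray with its edge pressed only lightly on the floor, slide the blade under the LED module that lies in it and lift the module off on the blade. Lay it gently, LED side up, flat across the two belts of the edge conveyor, between its side frames, draw the blade out from under it and lay the spatula back in both notches of its rest. The gripper must not touch the module, it must not be dropped or thrown about, and the sockets, the screwdriver and the bottle stay where they are.

Things in the scene. Friction and masses are not known exactly. Their poses are not given: they have to be found in the camera images.
- spatula_grip (a point): Centre of the spatula's black handle, a bar 120 mm long (its x, towards the blade), 20 wide (y), 24 high (z up). The whole spatula weighs 250 g and balances 29 mm ahead of this point. It starts with the handle level in the rest, blade pointing ahead in the air. The dark grey blade is flat, 120 mm long, 64 wide, 1.5 thick, and springs about 0.25 mm at its front edge per newton.
- neck_top (a point): Front end of the handle, 60 mm ahead of its centre and 2 mm below it, where the steel neck (16 mm wide) joins; moves and turns with the handle. The blade's front edge is 155 mm ahead of this point and 43 mm below it (underside) if the neck is straight; but the neck is bent here from use: the blade points up or down by up to 0.12 rad, differently each time, and stays so.
- tool_rest: Blue rest, fixed: base 130 x 80 x 6 mm, origin under its centre on the bench, two uprights across its x at x = -46 and 46 mm, 8 mm thick, each with a notch 36 mm wide (y), open above, floor at z 62 mm, cheeks up to z 76. The handle lies in both notches along x, blade ahead (+x), its centre (spatula_grip) over the origin at z 74 mm.
- tray: White plastic carrier tray, fixed on a riser; origin on its underside, 0 to 12 mm above the bench. It spans x -127 to 85 mm, y -90 to 90; its flat floor is at z 12 mm, with a rim all round up to z 18: inner faces at x = -118, x = 68 and y = +-81 mm. Too short for the blade to lie flat in front of the module: it has to come in over the -x rim, tilted. Over 15 N from the blade marks the floor.
- far_wall (a point): Middle of the inner face of the tray's far (+x) rim, at the floor; x points through the rim. The module lies loose, 7 to 25 mm short of this face; pushed along +x it stops there.
- module_center (a point): Centre of the LED module, 3.3 mm above its underside: square aluminium plate 110 x 110 mm, green board and yellow LEDs on top (z), 6.6 mm thick, about 190 g, too wide for a gripper. Its lower edges are bevelled: the underside is 101 mm square and rises 2.5 mm over the outer 4.5, so a blade edge held down on the tray floor can get under. Slides when pushed. Starts within 0.12 rad of square to the tray.
- conveyor: Edge-belt conveyor, fixed, 260 mm along x, belts at rest; origin under its middle, 0 to 12 mm above the bench. Two black belts run along x, 18 mm wide (|y| 44 to 62 mm), tops at z 62; side frames (|y| 62 to 82) rise to z 70, 124 mm apart. Between the belts it is open, 88 mm wide, down to z 38 and out at both ends, so a blade can pass. A sensor stands beside the -y frame at x = 100, up to z 111.
- infeed (a point): Middle of the conveyor's near end (conveyor x = -130 mm), between the two yellow brackets, at the height of the belts' tops; x points along the belts into the conveyor.
- socket_a: White socket insert, 50 x 42 x 26 mm, loose. Origin: centre of underside.
- socket_b: Another white socket insert, same size, loose.
- screwdriver: Orange screwdriver 190 mm long lying on the bench, loose.
- bottle: Clear bottle with red cap, 52 mm across, 130 mm tall, loose. Origin: centre of underside.
Things that resemble listed ones, but are neither listed nor needed, are in the scene too. Of the things shaped like the part that bears module_center, the aluminium one is meant.

How it is judged:
By the outcome, as a careful person would: the job done as asked, in the order asked, and still so for the second after the job is handed in, with the robot touching nothing.
It also fails if it takes over 58 s, if anything falls off the work surface, if the arm or the gripper's body presses on something with over 40 N, if the wrist force passes 120 N, or if a joint passes its speed limit or range.

## Working session

There is one attempt and no reset: what is moved stays moved. The work goes in short steps, Python scripts to look and compute and a tool call to move; the robot and the scene stay as the last step left them, time stands still between calls to the robot, and variables do not carry over. Pictures are saved under pics/ and viewed, and the job is handed in when it is done.

Besides the shell and the picture viewer there is one more tool, called after ">>>" by a JSON object that holds its "fn" and its "kwargs", one argument or row to a line. servo_tool: Moves the arm, as the interface text tells. Its arguments: {"type":"object","properties":{"commands":{"type":"array"},"grip":{"type":"number"},"newtons":{"type":"number"}},"required":["commands"]}

I'll start by looking at the scene from the two fixed cameras.

```bash
ls; mkdir -p pics; python3 - <<'E'
from station import sensors, vision, env
import cv2, numpy as np, pickle
s=sensors.read_state(); print(s)
for n in ["scene","top","wrist"]:
    d=vision.get_image(n); pickle.dump(d,open(f"pics/{n}0.pkl","wb"))
    cv2.imwrite(f"pics/{n}0.png",d["image"][:,:,::-1]); print(n,d["K"].tolist(),d["k1"],d["position"],d["orientation"])
E
```

```text
pics
{'time_s': 0.0, 'joints': array([-1.16637161e+00,  3.53640415e-01,  1.63412760e+00, -4.58126077e-06,
        1.15520572e+00, -2.40586768e-03]), 'dq': array([-2.35888658e-04, -7.01692141e-05, -9.87691372e-04,  1.44772051e-03,
        1.77284840e-04,  6.89028903e-04]), 'joint_efforts': array([ 1.86620106e-03, -5.93837178e+01, -3.34210074e+01,  6.97639352e-02,
        2.35204148e-02, -1.44872397e-04]), 'position': array([ 0.24711701, -0.57354268,  0.22187132]), 'tcp_rot': array([-0.142946  ,  0.69300576, -0.69204945,  0.14274811]), 'contact_force': array([-0.16495903,  0.19872645, -0.22076757]), 'ft_torque': array([-0.05922091,  0.04321429, -0.00289724]), 'width': 0.09182769857717854}
scene [[365.9066139757488, 0.0, 316.37262277924196], [0.0, 365.9066139757488, 195.6239531882821], [0.0, 0.0, 1.0]] -0.0010847049479400497 [1.0255049  0.4093591  0.96488995] [ 0.42835049  0.84649623 -0.28626464 -0.13421082]
top [[454.5895892177471, 0.0, 318.82996218589574], [0.0, 454.5895892177471, 205.33967351060642], [0.0, 0.0, 1.0]] -0.1332449648211872 [ 0.36995962 -0.00818544  1.12649132] [-0.70434714  0.70604825 -0.04493987  0.05806361]
wrist [[290.8804973443627, 0.0, 316.24860920610615], [0.0, 290.8804973443627, 196.40662632447325], [0.0, 0.0, 1.0]] -0.051883327990915065 [ 0.3143229  -0.54592221  0.3843119 ] [ 0.82834636 -0.54480609 -0.07188247  0.10891073]
```

View pics/scene0.png

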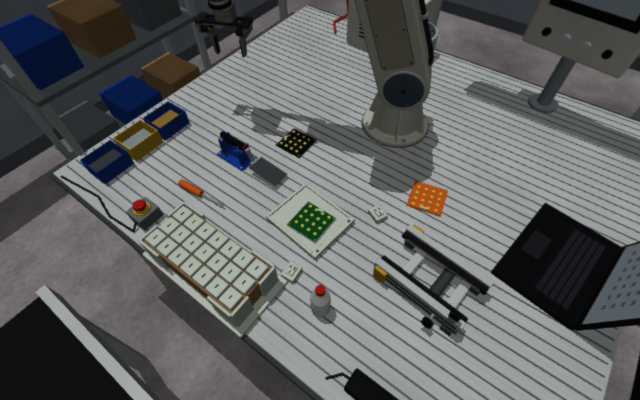

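View pics/top0.png

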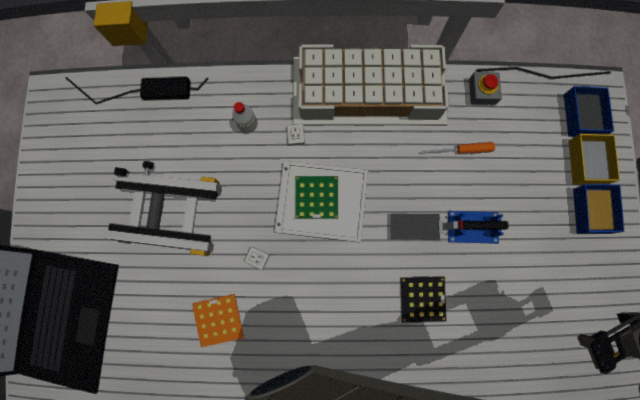

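View pics/wrist0.png

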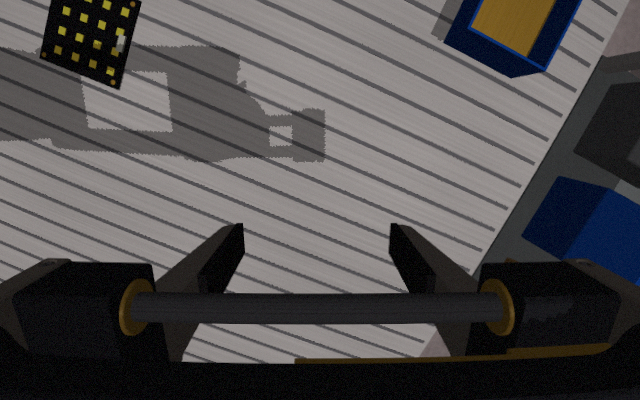

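The scene view looks across the bench. In the top view, image left is world +y and image up is world +x.

| Item | Pixel in top view |
|---|---|
| Blue rest with spatula, blade pointing left | (474,227), blade at (414,227) |
| White tray with green module | (321,202) |
| Conveyor, yellow infeed brackets on its right-hand end | (163,215) |

Candidates for the module:
- Green one in the tray at (316,198)
- Orange plate at (218,320)
- Black plate at (423,300)

The white grid at (373,77) is a socket crate. The loose sockets are at (296,133) and (257,258). I choose the green module in the tray. Next I'll build the geometry helpers and check a close crop.

```bash
cat > h.py <<'E'
import numpy as np, cv2, pickle
from scipy.spatial.transform import Rotation as R
def load(n): return pickle.load(open(f"pics/{n}.pkl","rb"))
def grab(n,tag):
    from station import vision
    d=vision.get_image(n); pickle.dump(d,open(f"pics/{tag}.pkl","wb")); return d
def rays(d,uv):
    uv=np.asarray(uv,float).reshape(-1,2); K=d["K"]
    s=np.c_[(uv[:,0]-K[0,2])/K[0,0],(uv[:,1]-K[1,2])/K[1,1]]
    s=cv2.undistortPoints(uv.reshape(-1,1,2),K,np.array([d["k1"],0,0,0.])).reshape(-1,2)
    return np.c_[s,np.ones(len(s))]
def rot(d): return R.from_quat(d["orientation"]).as_matrix()
def onplane(d,uv,z):
    r=rays(d,uv)@rot(d).T; p=np.asarray(d["position"])
    return p+r*((z-p[2])/r[:,2])[:,None]
def cloud(d):
    H,W=d["z_map"].shape; v,u=np.mgrid[0:H,0:W]
    r=rays(d,np.c_[u.ravel(),v.ravel()])
    P=(r*d["z_map"].reshape(-1,1))@rot(d).T+np.asarray(d["position"])
    P[d["z_map"].ravel()==0]=np.nan
    return P.reshape(H,W,3)
def project(d,P):
    P=np.atleast_2d(P); c=(P-np.asarray(d["position"]))@rot(d)
    s=c[:,:2]/c[:,2:]; r2=(s**2).sum(1,keepdims=True); s=s*(1+d["k1"]*r2)
    return s*[d["K"][0,0],d["K"][1,1]]+[d["K"][0,2],d["K"][1,2]]
E
python3 - <<'E'
from h import *
d=load("top0"); C=cloud(d); im=d["image"]
def show(n,u,v):print(n,np.round(C[v,u],4))
for n,u,v in [("bench",380,280),("tray",290,225),("module",317,198),("blade",414,227),("bladetip",392,227),("bladerear",436,227),("handle",490,226),("belt",160,188),("belt2",160,242),("orange",218,320),("black",423,300)]: show(n,u,v)
crop=np.hstack([cv2.resize(im[120:280,100:400],None,fx=2.6,fy=2.6,interpolation=cv2.INTER_CUBIC)])
cv2.imwrite("pics/crop1.png",crop[:,:,::-1])
crop=cv2.resize(im[190:270,375:525],None,fx=5,fy=5,interpolation=cv2.INTER_CUBIC)
cv2.imwrite("pics/crop2.png",crop[:,:,::-1])
E
```

```text
bench [ 0.3497 -0.1371  0.0018]
tray [0.4848 0.0836 0.0129]
module [0.55   0.0167 0.0246]
blade [ 0.4776 -0.22    0.0239]
bladetip [ 0.4779 -0.166   0.024 ]
bladerear [ 0.4771 -0.2739  0.0258]
handle [ 0.4726 -0.3871  0.0868]
belt [0.571  0.3998 0.0596]
belt2 [0.4383 0.3887 0.072 ]
orange [0.2517 0.2597 0.007 ]
black [ 0.3004 -0.2409  0.0077]
```

View pics/crop1.png

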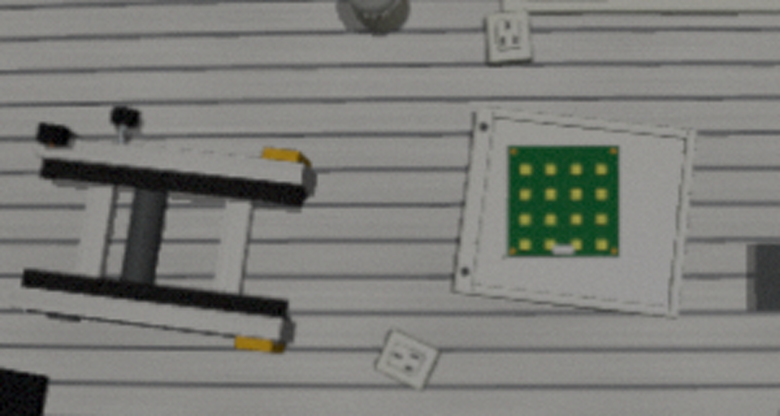

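View pics/crop2.png

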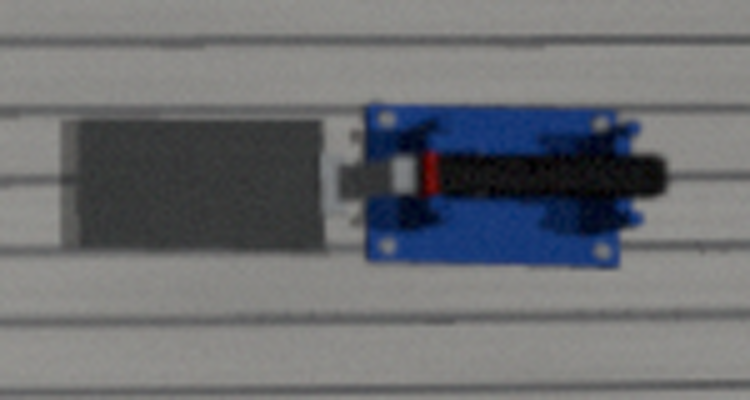

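The close crop confirms the choice: the green board with yellow LEDs lies in the tray, and the tray's wide far rim, with two holes, is on the left. The blade lies dark grey over the bench, pointing left. Now I'll fit planes and outlines.

```bash
python3 - <<'E'
from h import *
def fit(P):
    P=P[~np.isnan(P).any(1)]; A=np.c_[P[:,0],P[:,1],np.ones(len(P))]
    for _ in range(4):
        k=np.linalg.lstsq(A,P[:,2],rcond=None)[0]; r=P[:,2]-A@k; m=abs(r)<max(2.5*r.std(),5e-4); P=P[m];A=A[m]
    return np.round(k[:2],4),np.round(P.mean(0),4),np.round(r.std(),5),len(P)
for n in ["top0","scene0"]:
    d=load(n); C=cloud(d)
    print(n)
    if n=="top0":
        print("bench",fit(C[260:275,380:450].reshape(-1,3)), fit(C[205:240,375:386].reshape(-1,3)))
        print("blade",fit(C[218:237,394:436].reshape(-1,3)))
        print("handle",fit(C[224:229,466:505].reshape(-1,3)))
        print("trayfloor",fit(C[185:230,345:355].reshape(-1,3)),fit(C[222:232,295:350].reshape(-1,3)))
        print("module",fit(C[182:214,300:334].reshape(-1,3)))
        print("beltA",fit(C[184:192,130:205].reshape(-1,3)))
        print("beltB",fit(C[235:245,125:200].reshape(-1,3)))
    else:
        # blade by world box
        P=C.reshape(-1,3); 
        m=(abs(P[:,0]-.478)<.025)&(P[:,1]>-.27)&(P[:,1]<-.165)&(P[:,2]>.012)
        print("blade",fit(P[m]))
        m=(abs(P[:,0]-.476)<.02)&(P[:,1]>-.43)&(P[:,1]<-.335)&(P[:,2]>.078); print("handle",fit(P[m]))
        m=(abs(P[:,0]-.55)<.04)&(abs(P[:,1]-.017)<.04)&(P[:,2]>.012); print("mod",fit(P[m]))
        m=(abs(P[:,0]-.40)<.03)&(abs(P[:,1]+.2)<.05); print("bench",fit(P[m]))
E
```

```text
top0
bench (array([-0.0184,  0.0024]), array([ 0.3808, -0.2235,  0.0006]), np.float64(0.00196), 1026) (array([-0.0037,  0.0146]), array([ 0.4928, -0.1396,  0.0006]), np.float64(0.00206), 378)
blade (array([ 0.0014, -0.0799]), array([ 0.4775, -0.221 ,  0.0235]), np.float64(0.00206), 778)
handle (array([ 0.3126, -0.0053]), array([ 0.4728, -0.376 ,  0.0859]), np.float64(0.00191), 190)
trayfloor (array([0.0015, 0.0094]), array([ 0.5287, -0.0633,  0.0162]), np.float64(0.00199), 437) (array([-0.0187, -0.0001]), array([0.4806, 0.0041, 0.0163]), np.float64(0.00192), 532)
module (array([ 0.0034, -0.0011]), array([0.5517, 0.0179, 0.0232]), np.float64(0.002), 1060)
beltA (array([ 0.3231, -0.0448]), array([0.5713, 0.377 , 0.0656]), np.float64(0.00303), 570)
beltB (array([-0.3568,  0.0336]), array([0.4453, 0.3788, 0.0695]), np.float64(0.00286), 672)
scene0
blade (array([-0.0153, -0.0822]), array([ 0.4782, -0.2161,  0.0238]), np.float64(0.00167), 352)
handle (array([-0.1955,  0.0023]), array([ 0.4815, -0.3826,  0.0858]), np.float64(0.00263), 133)
mod (array([-0.0002, -0.0026]), array([0.551 , 0.0176, 0.0234]), np.float64(0.00174), 564)
bench (array([-0.0007, -0.0019]), array([ 0.4003, -0.1997,  0.0012]), np.float64(0.00161), 343)
```

Both views agree on the blade: it points about 0.08 rad down relative to the level handle. Next I'll find the outlines of the tray, module, conveyor and rest in the top view, and work out where the wrist camera sits in the tool frame.

```bash
python3 - <<'E'
from h import *
d=load("wrist0"); 
T=R.from_quat([-0.142946,0.69300576,-0.69204945,0.14274811]).as_matrix()
print("tool axes world\n",T.round(3)); p=np.array([0.24711701,-0.57354268,0.22187132])
print("cam off in tool",(T.T@(np.array(d["position"])-p)).round(4)); print("cam axes in tool\n",(T.T@rot(d)).round(3))
d=load("top0"); im=d["image"].astype(int); hsv=cv2.cvtColor(d["image"],cv2.COLOR_RGB2HSV)
def rect(mask,n,z):
    mask=mask.astype(np.uint8)
    cs,_=cv2.findContours(mask,cv2.RETR_EXTERNAL,cv2.CHAIN_APPROX_NONE); c=max(cs,key=cv2.contourArea)
    uv=c.reshape(-1,2); W=onplane(d,uv,z)[:,:2].astype(np.float32)
    r=cv2.minAreaRect(W); print(n,"px",uv.mean(0).round(1),"area",cv2.contourArea(c),"c",np.round(r[0],4),"size",np.round(r[1],4),"ang",round(r[2],2)); return r
def roi(m,x0,x1,y0,y1):
    o=np.zeros_like(m); o[y0:y1,x0:x1]=m[y0:y1,x0:x1]; return o
H,S,V=[hsv[...,i] for i in range(3)]
green=roi((H>40)&(H<85)&(S>100),280,360,160,240); green=cv2.morphologyEx(green.astype(np.uint8),cv2.MORPH_CLOSE,np.ones((7,7)))
rect(green,"board",0.022)
print("V bench",np.median(V[260:275,380:450]),"tray",np.median(V[222:232,295:350]),V[200,340:380].tolist(), V[170:260,340].tolist())
blue=roi((H>100)&(H<125)&(S>150),440,520,200,250); rect(blue,"rest base",0.006)
print(V[188,100:230].tolist())
print("yellow:")
yel=(H>15)&(H<30)&(S>170)
for x0,x1,y0,y1 in [(195,225,170,190),(180,215,242,260)]: rect(roi(yel,x0,x1,y0,y1),"yel",0.065)
blade=roi((V<80)&(S<60),388,442,205,245); rect(blade,"blade",0.0225)
E
```

```text
tool axes world
 [[-0.918 -0.001  0.396]
 [-0.396  0.001 -0.918]
 [ 0.    -1.    -0.001]]
cam off in tool [-0.0726 -0.1624  0.001 ]
cam axes in tool
 [[-0.     0.966  0.259]
 [-0.001 -0.259  0.966]
 [ 1.     0.     0.001]]
board px [316.2 197.4] area 1567.0 c [0.5534 0.0182] size [0.1016 0.1   ] ang 89.81
V bench 141.0 tray 151.0 [153, 151, 152, 149, 152, 151, 154, 153, 152, 153, 153, 153, 149, 148, 152, 149, 152, 152, 152, 150, 123, 118, 143, 148, 148, 144, 142, 143, 140, 143, 143, 140, 141, 139, 142, 137, 139, 139, 141, 139] [118, 147, 154, 149, 151, 149, 152, 150, 150, 151, 151, 150, 152, 152, 148, 151, 151, 154, 151, 151, 151, 149, 151, 154, 151, 152, 152, 152, 150, 149, 153, 153, 151, 151, 150, 152, 150, 152, 152, 150, 151, 150, 151, 151, 153, 152, 153, 151, 151, 154, 152, 152, 152, 152, 151, 154, 151, 150, 150, 151, 152, 149, 153, 151, 150, 147, 139, 149, 146, 130, 96, 121, 139, 141, 142, 141, 142, 139, 138, 141, 146, 143, 139, 119, 99, 116, 142, 138, 140, 141]
rest base px [475.  235.4] area 568.5 c [ 0.4584 -0.3786] size [0.1365 0.0352] ang 89.38
[136, 136, 137, 136, 135, 135, 138, 135, 134, 136, 136, 137, 136, 135, 129, 102, 87, 57, 50, 41, 29, 36, 40, 34, 34, 35, 32, 29, 25, 28, 28, 21, 17, 17, 20, 23, 21, 23, 25, 22, 24, 26, 23, 18, 25, 17, 21, 19, 23, 24, 22, 25, 18, 21, 17, 21, 20, 18, 24, 25, 23, 15, 22, 24, 22, 25, 25, 24, 24, 22, 18, 26, 26, 16, 22, 24, 23, 29, 22, 32, 26, 27, 30, 25, 37, 43, 55, 55, 62, 63, 61, 68, 69, 82, 91, 109, 112, 125, 138, 142, 138, 139, 139, 141, 143, 143, 145, 144, 147, 147, 145, 149, 147, 145, 147, 140, 78, 61, 63, 64, 64, 81, 136, 141, 141, 141, 139, 141, 140, 138]
yellow:
yel px [209.  179.5] area 28.0 c [0.5902 0.2749] size [0.0384 0.0081] ang 81.98
yel px [199.1 252.3] area 40.0 c [0.4152 0.2936] size [0.0421 0.0083] ang 84.19
blade px [414.4 226.6] area 1204.0 c [ 0.479  -0.2191] size [0.1252 0.0615] ang 89.73
```

The wrist camera sits 73 mm towards tool −x and looks down. With tool −x along world +y, it will see the blade ahead. Now the tray corners and the conveyor belts.

```bash
python3 - <<'E'
from h import *
d=load("top0"); C=cloud(d); im=d["image"]; V=cv2.cvtColor(im,cv2.COLOR_RGB2HSV)[...,2]
belt=(V<55)
for n,(x0,x1,y0,y1) in {"A":(125,200,180,200),"B":(120,195,228,255)}.items():
    pts=[];zz=[]
    for u in range(x0,x1):
        v=np.where(belt[y0:y1,u])[0]+y0
        if len(v)>3: pts.append((u,v.mean())); zz.append(np.nanmedian(C[v[1:-1],u,2])); 
    W=onplane(d,pts,0.066)[:,:2]; k=np.polyfit(W[:,1],W[:,0],1); print(n,len(pts),"z",np.median(zz).round(4),"x=",k.round(4),"yaw",np.degrees(np.arctan2(1,k[0])).round(2))
# extents along belt
c=np.array([[282.3,161.9],[366.9,170.4],[360,241.9],[273.8,231.9]])
for z in (0.018,0.022):
    W=onplane(d,c,z)[:,:2]; print(W.round(4).tolist()); print("far-near",np.linalg.norm(W[0]-W[1]).round(4),np.linalg.norm(W[3]-W[2]).round(4),"width",np.linalg.norm(W[0]-W[3]).round(4),np.linalg.norm(W[1]-W[2]).round(4))
    for a,b in ((1,0),(2,3),(0,3),(1,2)): e=W[b]-W[a]; print(np.degrees(np.arctan2(e[1],e[0])).round(2))
# edges of board: 4 sides
crop=cv2.resize(im[150:250,265:375],None,fx=7,fy=6,interpolation=cv2.INTER_CUBIC); cv2.imwrite("pics/crop3.png",crop[:,:,::-1])
crop=cv2.resize(im[155:265,100:230],None,fx=6,fy=5,interpolation=cv2.INTER_CUBIC); crop=np.clip(crop.astype(float)*1.4,0,255).astype(np.uint8); cv2.imwrite("pics/crop4.png",crop[:,:,::-1])
E
```

```text
A 75 z 0.0633 x= [0.1087 0.5233] yaw 83.8
B 75 z 0.063 x= [0.085  0.4272] yaw 85.14
[[0.6433, 0.1039], [0.6204, -0.1076], [0.4423, -0.0879], [0.4673, 0.1229]]
far-near 0.2128 0.2123 width 0.177 0.1791
83.82
83.24
173.84
173.67
[[0.6423, 0.1035], [0.6195, -0.1073], [0.4421, -0.0876], [0.467, 0.1224]]
far-near 0.212 0.2115 width 0.1763 0.1785
83.82
83.24
173.84
173.67
```

View pics/crop3.png

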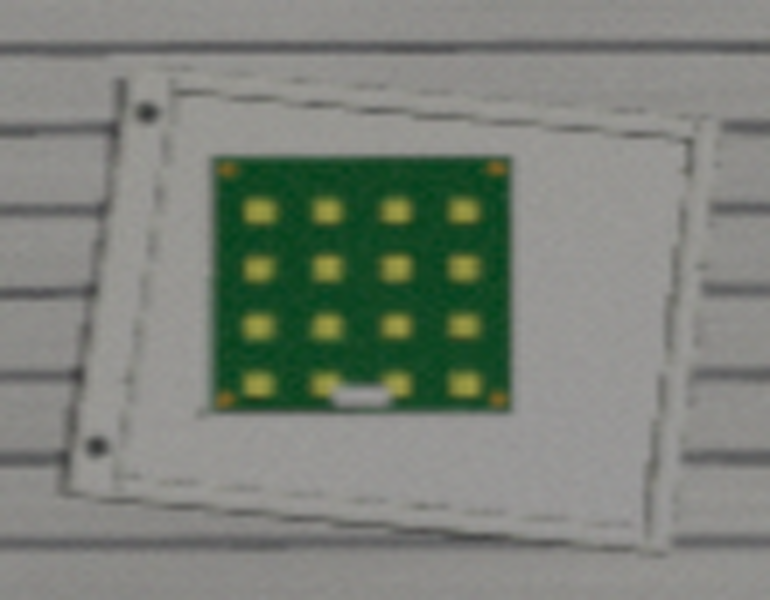

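View pics/crop4.png

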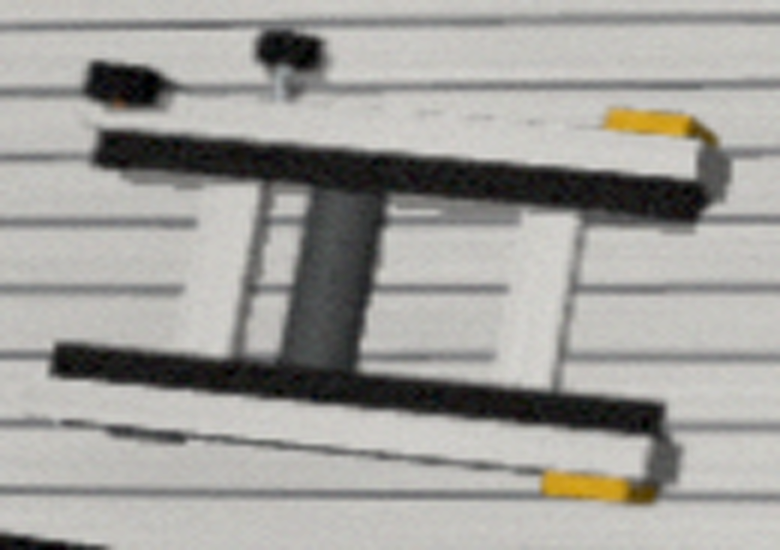

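The tray is at yaw ≈ 83.7° with its far wall to the left, and the module is about 16 to 22 mm short of that wall. The conveyor yaw is ≈ 84°, and its yellow brackets at crop pixels (650,125) and (590,487) mark the infeed. I'm moving above the rest for a closer look: a turn first, then shifts.

>>> {"fn": "servo_tool", "kwargs": {
  "commands": [
    [[0, 0, 0], -9.5],
    [[0, 0, 0], -9.5],
    [[0, 0, 0], -9.5],
    [[0, 0, 0], -9.5],
    [[0, 0, 0], -9.5],
    [[0, 0, 0], -9.5],
    [[0, 0, 0], -9.3],
    [[-0.023, 0, 0.029], 0],
    [[-0.023, 0, 0.029], 0],
    [[-0.023, 0, 0.029], 0],
    [[-0.023, 0, 0.029], 0],
    [[-0.023, 0, 0.029], 0],
    [[-0.023, 0, 0.029], 0],
    [[-0.023, 0, 0.029], 0],
    [[-0.023, 0, 0.028], 0],
    [[0, 0, 0], 0]
  ],
  "grip": 0.6
}}

```text
time_s: 2.15
position: [0.481, -0.39, 0.2223]
tcp_rot: [-0.499, 0.501, -0.501, 0.499]
contact_force: [0.4, -0.0, 0.3]
width: 0.0552
```

```bash
cat >> h.py <<'E'
def st():
    from station import sensors
    s=sensors.read_state(); T=R.from_quat(s["tcp_rot"]).as_matrix()
    print("t",round(s["time_s"],2),"pos",s["position"].round(4),"toolx yaw",np.degrees(np.arctan2(T[1,0],T[0,0])).round(2),"tilt",T[2,0].round(4),T[2,2].round(4),"F",s["contact_force"].round(2),"M",s["ft_torque"].round(3),"w",round(s["width"],4)); return s
def save(d,fn,f=1,crop=None,gain=1.3):
    im=d["image"]
    if crop: im=im[crop[2]:crop[3],crop[0]:crop[1]]
    im=cv2.resize(im,None,fx=f,fy=f,interpolation=cv2.INTER_CUBIC)
    cv2.imwrite(fn,np.clip(im[:,:,::-1].astype(float)*gain,0,255).astype(np.uint8))
E
python3 - <<'E'
from h import *
s=st(); d=grab("wrist","w1"); save(d,"pics/w1.png"); print(np.array(d["position"]).round(4))
E
```

```text
t 2.15 pos [ 0.481  -0.39    0.2223] toolx yaw -90.24 tilt -0.0006 -0.0 F [ 0.36 -0.04  0.29] M [-0.034 -0.049 -0.006] w 0.0552
[ 0.482  -0.3185  0.3847]
```

View pics/w1.png

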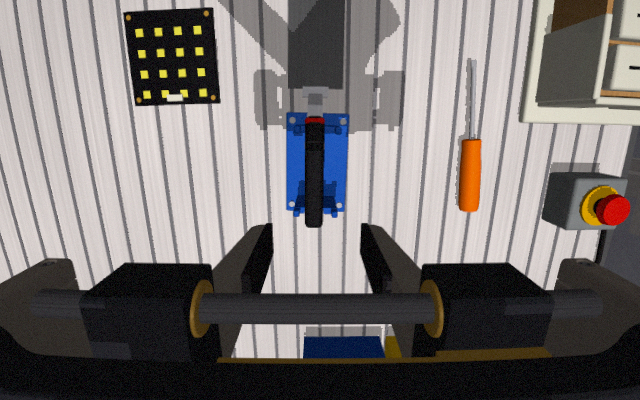

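This wrist view shows the handle running from px (315,118) at the red ferrule to (313,227) at its rear end. The blue base spans px (287,112) to (348,212) and the blade is at the top centre. Measuring both now.

```bash
python3 - <<'E'
from h import *
d=load("w1"); im=d["image"]; hsv=cv2.cvtColor(im,cv2.COLOR_RGB2HSV); H,S,V=[hsv[...,i].astype(int) for i in range(3)]
blk=(V<60); 
pts=[]
for v in range(128,222,4):
    x=np.where(blk[v,295:335])[0]+295
    pts.append(((x.min()+x.max())/2,v)); 
W=onplane(d,pts,.086); k=np.polyfit(W[:,1],W[:,0],1); print("handle x=",k, "at y -.394:",np.polyval(k,-.394),"yaw",np.degrees(np.arctan2(1,k[0])))
col=V[100:235,314]; print(list(zip(range(100,235,1),col.tolist()))[::1][8:25],col[-20:].tolist())
print("rear end",onplane(d,[(313.5,227)],.086).round(4),"front",onplane(d,[(315,117),(315,123)],.08).round(4))
blue=((H>100)&(H<125)&(S>120)); blue[:100]=0; blue[225:]=0; blue[:,:270]=0; blue[:,365:]=0
ys,xs=np.where(blue); 
hull=cv2.convexHull(np.c_[xs,ys].astype(np.float32)).reshape(-1,2)
r=cv2.minAreaRect(onplane(d,hull,.006)[:,:2].astype(np.float32)); print(r)
# blade edges
b=[];
for v in range(5,84,6):
    x=np.where((V[v,270:365]<80))[0]+270; b.append((x.min(),x.max(),v))
b=np.array(b); print(b.tolist())
C=cloud(d); print("blade slope", end=" ")
P=C[2:84,294:338].reshape(-1,3); P=P[~np.isnan(P).any(1)]; A=np.c_[P[:,:2],np.ones(len(P))]; print(np.linalg.lstsq(A,P[:,2],rcond=None)[0], P.mean(0))
P=C[128:222,310:318].reshape(-1,3); A=np.c_[P[:,:2],np.ones(len(P))]; print(np.linalg.lstsq(A,P[:,2],rcond=None)[0], P.mean(0))
E
```

```text
handle x= [0.018166   0.48578893] at y -.394: 0.47863152296589684 yaw 88.95927961802614
[(108, 96), (109, 95), (110, 97), (111, 98), (112, 96), (113, 96), (114, 94), (115, 79), (116, 34), (117, 25), (118, 86), (119, 95), (120, 103), (121, 80), (122, 33), (123, 15), (124, 13)] [26, 24, 31, 26, 24, 22, 30, 27, 23, 25, 25, 19, 64, 172, 171, 170, 168, 166, 167, 169]
rear end [[ 0.4783 -0.433   0.086 ]] front [[ 0.4805 -0.3166  0.08  ]
 [ 0.4804 -0.3226  0.08  ]]
((0.494739294052124, -0.38461625576019287), (0.14694860577583313, 0.10377126187086105), 88.36506652832031)
[[289, 350, 5], [289, 350, 11], [289, 350, 17], [289, 350, 23], [288, 349, 29], [288, 349, 35], [288, 349, 41], [288, 349, 47], [288, 349, 53], [288, 349, 59], [288, 349, 65], [288, 349, 71], [288, 348, 77], [288, 348, 83]]
blade slope [-0.00302766 -0.08046004  0.00673002] [ 0.48115275 -0.23355525  0.02406512]
 ** On entry to DLASCL parameter number  4 had an illegal value
 ** On entry to DLASCL parameter number  4 had an illegal valueTraceback (most recent call last):
  File "<stdin>", line 22, in <module>
    x, resids, rank, s = _umath_linalg.lstsq(a, b, rcond,
                         ~~~~~~~~~~~~~~~~~~~^^^^^^^^^^^^^
                                             signature=signature)
                                             ^^^^^^^^^^^^^^^^^^^^
    raise LinAlgError("SVD did not converge in Linear Least Squares")
numpy.linalg.LinAlgError: SVD did not converge in Linear Least Squares
```

Handle centre is ≈ (0.479, −0.374) and its yaw ≈ 89.2°. The wrist view gives a blade slope of −0.080, so all three views agree. I'll grip 20 mm behind the handle centre with a light force, so that lifting the rear pivots the nose about 0.045 rad further down on the front notch.

>>> {"fn": "servo_tool", "kwargs": {
  "commands": [
    [[0.004, 0.02, -0.0023], 0.5],
    [[0, 0.03, 0], 0],
    [[0, 0.03, 0], 0],
    [[0, 0.03, 0], 0],
    [[0, 0.025, 0], 0],
    [[0, 0.0145, 0], 0],
    [[0, 0.01, 0], 0],
    [[0, 0, 0], 0]
  ]
}}

```text
time_s: 3.2
position: [0.4769, -0.3957, 0.0629]
tcp_rot: [-0.496, 0.504, -0.504, 0.496]
contact_force: [0.3, 0.5, -0.5]
width: 0.0549
```

```bash
python3 - <<'E'
from h import *
st(); d=grab("wrist","w2"); save(d,"pics/w2.png")
E
```

```text
t 3.2 pos [ 0.4769 -0.3957  0.0629] toolx yaw -90.91 tilt -0.0003 -0.0004 F [ 0.32  0.52 -0.49] M [-0.013 -0.035  0.002] w 0.0549
```

View pics/w2.png

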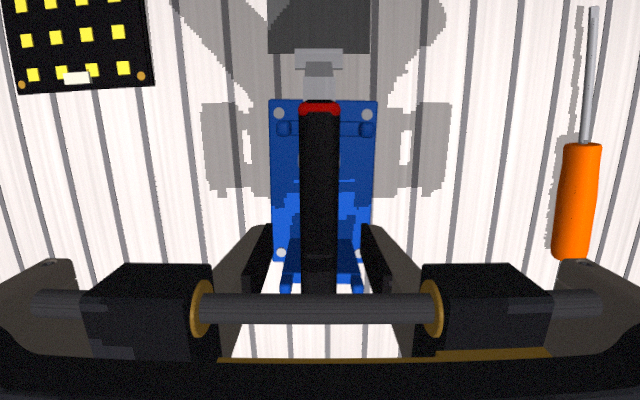

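The handle is at px (319, 180–290), centred between the fingers at (258,250) and (382,250). The fingers sit between the uprights. Closing lightly at 3 N.

>>> {"fn": "servo_tool", "kwargs": {
  "commands": [
    [[0, 0, 0], 0],
    [[0, 0, 0], 0],
    [[0, 0, 0], 0],
    [[0, 0, 0], 0],
    [[0, 0, 0], 0],
    [[0, 0, 0], 0]
  ],
  "grip": 0,
  "newtons": 3
}}

```text
time_s: 4.0
position: [0.4774, -0.3956, 0.0633]
tcp_rot: [0.496, -0.504, 0.504, -0.496]
contact_force: [0.3, 1.3, 2.8]
width: 0.0204
```

```bash
python3 - <<'E'
from h import *
st()
E
```

```text
t 4.0 pos [ 0.4774 -0.3956  0.0633] toolx yaw -90.89 tilt 0.0001 0.0003 F [0.27 1.28 2.78] M [ 0.074 -0.117 -0.065] w 0.0204
```

>>> {"fn": "servo_tool", "kwargs": {
  "commands": [
    [[0, -0.001, 0], 0],
    [[0, -0.001, 0], 0],
    [[0, -0.001, 0], 0],
    [[0, -0.0005, 0], 0],
    [[0, 0, 0], 0]
  ]
}}

```text
time_s: 4.62
position: [0.4771, -0.3955, 0.0665]
tcp_rot: [-0.496, 0.504, -0.504, 0.496]
contact_force: [-0.9, -0.1, -1.3]
width: 0.0201
```

```bash
python3 - <<'E'
from h import *
st(); d=grab("wrist","w3")
for n in ("w2","w3"):
    d=load(n); C=cloud(d); 
    P=C[2:45,275:365].reshape(-1,3); P=P[~np.isnan(P).any(1)]; A=np.c_[P[:,:2],np.ones(len(P))]; print(n,np.linalg.lstsq(A,P[:,2],rcond=None)[0], P.mean(0),len(P))
    P=C[115:230,308:332].reshape(-1,3); P=P[~np.isnan(P).any(1)]; A=np.c_[P[:,1],np.ones(len(P))]; print(n,np.linalg.lstsq(A,P[:,2],rcond=None)[0], P.mean(0),len(P))
E
```

```text
t 4.62 pos [ 0.4771 -0.3955  0.0665] toolx yaw -90.89 tilt -0.0002 -0.0003 F [-0.94 -0.07 -1.35] M [ 0.08  -0.063  0.026] w 0.0201
w2 [-0.00315957 -0.08247388  0.0062736 ] [ 0.48148466 -0.26606761  0.02669595] 3851
w2 [0.00074241 0.08655088] [ 0.4798157  -0.34957694  0.08629135] 2747
w3 [-0.002761   -0.12486453 -0.00797937] [ 0.48167995 -0.26388953  0.02364115] 3852
w3 [-0.04292634  0.07218573] [ 0.4799695  -0.34978949  0.08720092] 2748
```

The pivot worked as planned: the handle slopes −0.043 and the blade −0.125 rad. I'm tightening to 60 N and lifting clear.

>>> {"fn": "servo_tool", "kwargs": {
  "commands": [
    [[0, 0, 0], 0],
    [[0, 0, 0], 0],
    [[0, 0, 0], 0],
    [[0, -0.01, 0], 0],
    [[0, -0.02, 0], 0],
    [[0, -0.03, 0], 0],
    [[0, -0.03, 0], 0],
    [[0, -0.03, 0], 0],
    [[0, -0.01, 0], 0],
    [[0, 0, 0], 0],
    [[0, 0, 0], 0]
  ],
  "newtons": 60
}}

```text
time_s: 6.05
position: [0.4767, -0.3951, 0.1955]
tcp_rot: [-0.496, 0.504, -0.503, 0.496]
contact_force: [-0.3, 0.1, -2.8]
width: 0.0194
```

```bash
python3 - <<'E'
from h import *
s=st(); d=grab("wrist","w4"); save(d,"pics/w4.png")
C=cloud(d)
P=C[2:45,275:365].reshape(-1,3); P=P[~np.isnan(P).any(1)]; A=np.c_[P[:,:2],np.ones(len(P))]; print(np.linalg.lstsq(A,P[:,2],rcond=None)[0], P.mean(0),len(P))
P=C[115:230,308:332].reshape(-1,3); P=P[~np.isnan(P).any(1)]; A=np.c_[P[:,1],np.ones(len(P))]; print(np.linalg.lstsq(A,P[:,2],rcond=None)[0], P.mean(0),len(P))
E
```

```text
t 6.05 pos [ 0.4767 -0.3951  0.1955] toolx yaw -90.89 tilt -0.0011 -0.0013 F [-0.28  0.09 -2.85] M [-0.178 -0.032 -0.006] w 0.0194
[-0.00378789 -0.12375449  0.12170152] [ 0.48124325 -0.26339705  0.15247519] 3857
[-0.04449886  0.20060252] [ 0.47957974 -0.34947142  0.2161536 ] 2750
```

View pics/w4.png

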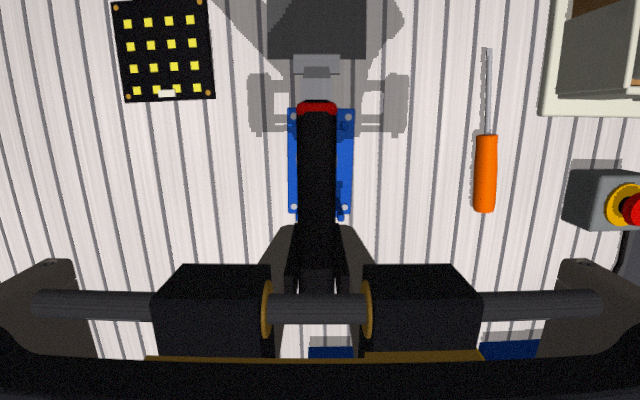

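The grip holds with the blade still at 0.124 rad. The geometry puts the blade tip 230 mm ahead of the TCP and 56.5 mm below it. I'm moving in line with the tray, staying high, for a wrist view of the module.

>>> {"fn": "servo_tool", "kwargs": {
  "commands": [
    [[0, 0, 0], 2.7],
    [[-0.012, 0, 0.003], 2.7],
    [[-0.022, 0, 0.0055], 0],
    [[-0.022, 0.01, 0.0055], 0],
    [[-0.022, 0.01, 0.0055], 0],
    [[-0.022, 0.01, 0.0055], 0],
    [[-0.021, 0.01, 0.0055], 0],
    [[0, 0, 0], 0],
    [[0, 0, 0], 0]
  ]
}}

```text
time_s: 7.22
position: [0.5205, -0.2785, 0.1567]
tcp_rot: [0.472, -0.526, 0.527, -0.472]
contact_force: [0.2, 0.2, -2.7]
width: 0.0195
```

```bash
python3 - <<'E'
from h import *
s=st(); d=grab("wrist","w5"); save(d,"pics/w5.png",1.25)
E
```

```text
t 7.22 pos [ 0.5205 -0.2785  0.1567] toolx yaw -96.26 tilt 0.0004 0.0002 F [ 0.18  0.22 -2.7 ] M [-0.18  -0.088 -0.025] w 0.0195
```

View pics/w5.png

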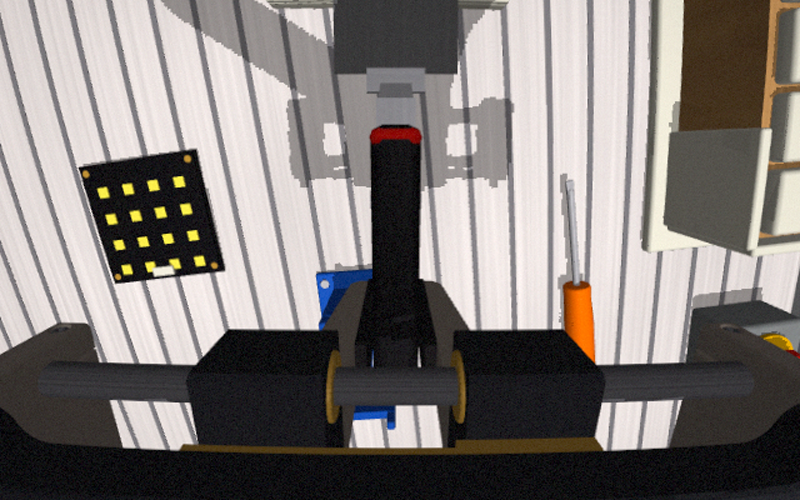

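The wrist view only reaches the near tray rim at the top edge, px (390,3), so the blade tip is out of its frame. I'll use the top and scene views for the tip relative to the module.

```bash
python3 - <<'E'
from h import *
d=grab("top","t1"); save(d,"pics/t1.png",5,(260,420,150,270))
d=grab("scene","s1"); save(d,"pics/s1.png",5,(220,380,130,250))
E
```

```text
(no output)
```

View pics/t1.png

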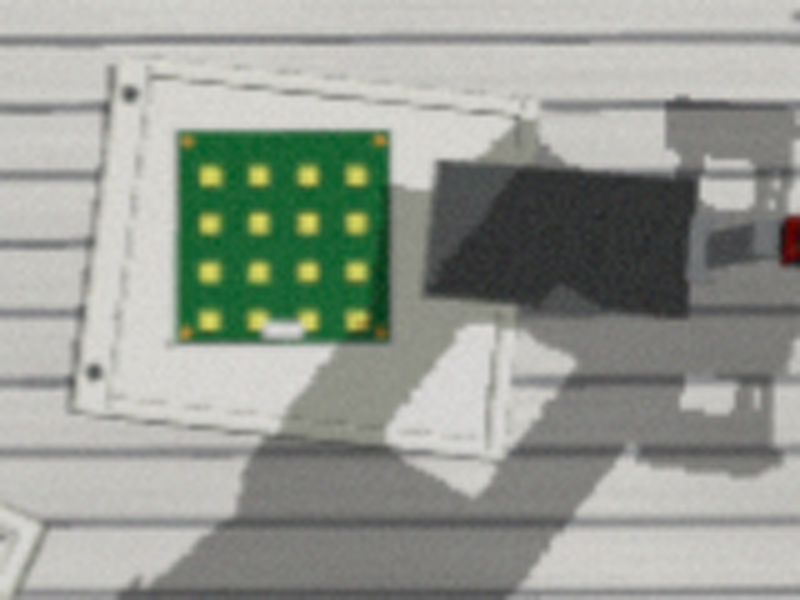

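View pics/s1.png

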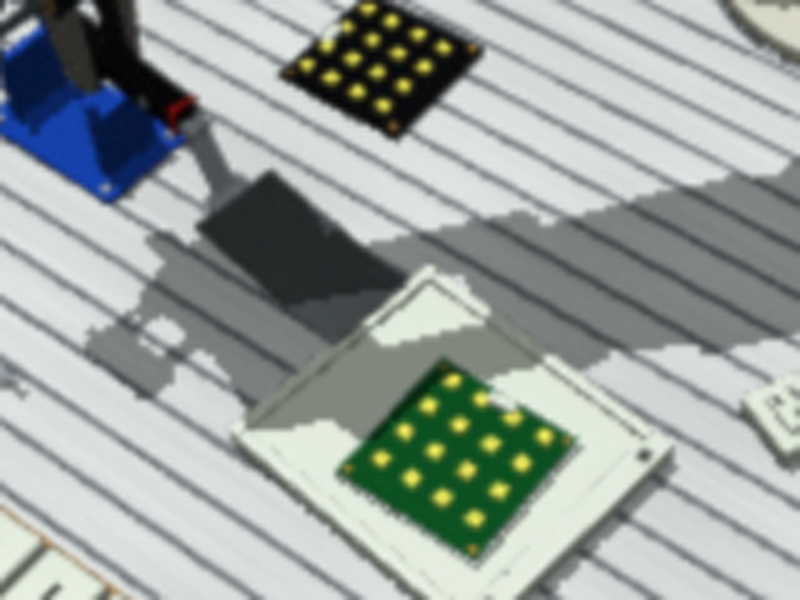

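In the top crop, the tip edge runs (437,160) to (424,297), just right of the module's near edge at x≈388. The blade is about square to the tray. Converting to positions.

```bash
python3 - <<'E'
from h import *
d=load("t1")
u=lambda x,y:(260+(x+.5)/5-.5,150+(y+.5)/5-.5)
tip=onplane(d,[u(437,160),u(424,297)],.1015); print("tip corners",tip.round(4),"mid",tip.mean(0).round(4), "len",np.linalg.norm(tip[0]-tip[1]))
e=tip[0]-tip[1]; print("blade yaw",np.degrees(np.arctan2(e[1],e[0]))+90)
p=np.array([.5205,-.2785]);f=np.array([np.cos(np.radians(83.74)),np.sin(np.radians(83.74))]); print("pred tip",p+.2297*f)
# tray lines
rim=0.0215
L={"far outer":[u(113,66),u(71,408)],"top outer":[u(113,66),u(537,104)],"bot outer":[u(71,408),u(497,460)],"near inner":[u(523,120),u(491,450)],"far inner":[u(150,75),u(107,405)],"near outer":[u(540,110),u(505,460)]}
for n,q in L.items():
    W=onplane(d,q,rim); e=W[1]-W[0]; print(n,W[:,:2].round(4).tolist(),np.degrees(np.arctan2(e[1],e[0])).round(2))
m=onplane(d,[u(178,131),u(388,131),u(388,342),u(178,342)],.0225)[:,:2]; print("mod",m.round(4).tolist(),m.mean(0).round(4))
t=np.array([np.cos(np.radians(83.7)),np.sin(np.radians(83.7))]); n_=np.array([-t[1],t[0]])
for nm,q in [("far inner",L["far inner"]),("near inner",L["near inner"]),("near outer",L["near outer"]),("far outer",L["far outer"])]:
    print(nm,(onplane(d,q,.0155 if "inner" in nm else .0215)[:,:2]@t).round(4))
print("mod along t",(m@t).round(4),"n",(m@n_).round(4)); print("tip t",(tip[:,:2]@t).round(4),"n",(tip[:,:2]@n_).round(4))
print("side n",[(onplane(d,L[k],.0215)[:,:2]@n_).round(4) for k in ("top outer","bot outer")])
E
```

```text
tip corners [[ 0.5754 -0.0539  0.1015]
 [ 0.5119 -0.0474  0.1015]] mid [ 0.5436 -0.0507  0.1015] len 0.0638295556495237
blade yaw 84.08620785445791
pred tip [ 0.54554657 -0.05016963]
far outer [[0.6401, 0.1038], [0.4688, 0.1225]] 173.77
top outer [[0.6401, 0.1038], [0.6196, -0.1076]] -95.55
bot outer [[0.4688, 0.1225], [0.4429, -0.0852]] -97.11
near inner [[0.6115, -0.1005], [0.4477, -0.0824]] 173.69
far inner [[0.6354, 0.0852], [0.4702, 0.1048]] 173.21
near outer [[0.6165, -0.109], [0.4428, -0.0891]] 173.46
mod [[0.6065, 0.0709], [0.6059, -0.0333], [0.5007, -0.0326], [0.501, 0.0702]] [0.5535 0.0188]
far inner [0.1551 0.1565]
near inner [-0.0331 -0.0331]
near outer [-0.0407 -0.04  ]
far outer [0.1734 0.1732]
mod along t [0.137  0.0334 0.0225 0.1247] n [-0.595  -0.6059 -0.5012 -0.4903]
tip t [0.0095 0.0091] n [-0.5778 -0.514 ]
side n [array([-0.6249, -0.6277]), array([-0.4525, -0.4495])]
```

The forward-kinematics tip prediction and the top view agree within 2 mm, and the lateral alignment with the module centre is good. I'm lowering to about 6 mm above the tray floor, just short of the module's near edge, and will then step down by touch.

>>> {"fn": "servo_tool", "kwargs": {
  "commands": [
    [[-0.002, 0.015, 0], 0],
    [[-0.002, 0.02, 0], 0],
    [[-0.002, 0.018, 0], 0],
    [[0, 0.012, 0], 0],
    [[0, 0.008, 0], 0],
    [[0, 0.005, 0], 0],
    [[0, 0, 0], 0],
    [[0, 0, 0], 0]
  ]
}}

```text
time_s: 8.38
position: [0.5212, -0.2727, 0.079]
tcp_rot: [0.472, -0.526, 0.527, -0.472]
contact_force: [-0.8, 0.3, -2.7]
width: 0.0193
```

```bash
python3 - <<'E'
from h import *
s=st(); d=grab("scene","s2"); save(d,"pics/s2.png",5,(220,380,130,250))
E
```

```text
t 8.38 pos [ 0.5212 -0.2727  0.079 ] toolx yaw -96.29 tilt 0.0003 0.0007 F [-0.83  0.3  -2.74] M [-0.173 -0.023  0.053] w 0.0193
```

View pics/s2.png

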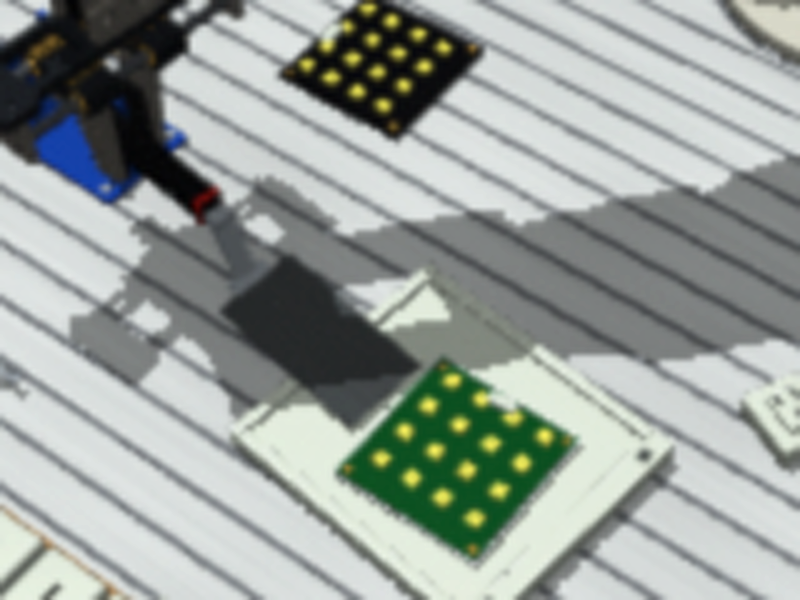

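In the scene crop the tip runs (355,425) to (420,370), parallel and just short of the module's near edge at (345,470) to (440,360). The blade hangs clear over the rim. Stepping down by touch now.

>>> {"fn": "servo_tool", "kwargs": {
  "commands": [
    [[0, 0.001, 0], 0],
    [[0, 0.001, 0], 0],
    [[0, 0.001, 0], 0],
    [[0, 0.001, 0], 0],
    [[0, 0.001, 0], 0],
    [[0, 0, 0], 0],
    [[0, 0, 0], 0]
  ]
}}

```text
time_s: 9.3
position: [0.5209, -0.2725, 0.0736]
tcp_rot: [0.472, -0.527, 0.527, -0.472]
contact_force: [0.1, -0.6, -2.4]
width: 0.0194
```

```bash
python3 - <<'E'
from h import *
st()
E
```

```text
t 9.3 pos [ 0.5209 -0.2725  0.0736] toolx yaw -96.29 tilt 0.0 0.0 F [ 0.05 -0.61 -2.38] M [-0.105 -0.048 -0.007] w 0.0194
```

>>> {"fn": "servo_tool", "kwargs": {
  "commands": [
    [[0, 0.0005, 0], 0],
    [[0, 0.0005, 0], 0],
    [[0, 0, 0], 0],
    [[0, 0, 0], 0]
  ]
}}

```text
time_s: 9.8
position: [0.5209, -0.2725, 0.0726]
tcp_rot: [0.472, -0.527, 0.527, -0.472]
contact_force: [0.4, 0.9, -2.5]
width: 0.0194
```

```bash
python3 - <<'E'
from h import *
st()
E
```

```text
t 9.8 pos [ 0.5209 -0.2725  0.0726] toolx yaw -96.29 tilt -0.0 0.0 F [ 0.36  0.87 -2.5 ] M [-0.086 -0.097  0.02 ] w 0.0194
```

>>> {"fn": "servo_tool", "kwargs": {
  "commands": [
    [[0, 0.0005, 0], 0],
    [[0, 0.0005, 0], 0],
    [[0, 0, 0], 0]
  ]
}}

```text
time_s: 10.18
position: [0.521, -0.2726, 0.0717]
tcp_rot: [0.472, -0.527, 0.527, -0.472]
contact_force: [-0.9, 0.1, 0.3]
width: 0.0197
```

>>> {"fn": "servo_tool", "kwargs": {
  "commands": [
    [[0, 0, 0], 0]
  ]
}}

```text
time_s: 10.3
position: [0.521, -0.2726, 0.0717]
tcp_rot: [0.472, -0.527, 0.527, -0.472]
contact_force: [-0.5, -0.2, -0.5]
width: 0.0197
```

```bash
python3 - <<'E'
from h import *
st()
E
```

```text
t 10.3 pos [ 0.521  -0.2726  0.0717] toolx yaw -96.29 tilt 0.0001 0.0002 F [-0.51 -0.17 -0.55] M [ 0.054 -0.047 -0.01 ] w 0.0197
```

Contact of about 2 N at TCP z = 0.0717, close to the expected floor height. Sliding forward slowly.

>>> {"fn": "servo_tool", "kwargs": {
  "commands": [
    [[-0.003, 0, 0], 0],
    [[-0.003, 0, 0], 0],
    [[-0.003, 0, 0], 0],
    [[-0.003, 0, 0], 0],
    [[0, 0, 0], 0]
  ]
}}

```text
time_s: 10.92
position: [0.5221, -0.2601, 0.0715]
tcp_rot: [-0.472, 0.527, -0.526, 0.472]
contact_force: [-0.6, 0.5, -1.4]
width: 0.0192
```

```bash
python3 - <<'E'
from h import *
st(); d=grab("top","t2"); save(d,"pics/t2.png",5,(260,420,150,270))
d=grab("scene","s3"); save(d,"pics/s3.png",5,(220,380,130,250))
E
```

```text
t 10.93 pos [ 0.5221 -0.2601  0.0715] toolx yaw -96.28 tilt -0.0003 -0.0003 F [-0.61  0.48 -1.37] M [ 0.127 -0.098  0.064] w 0.0192
```

View pics/t2.png

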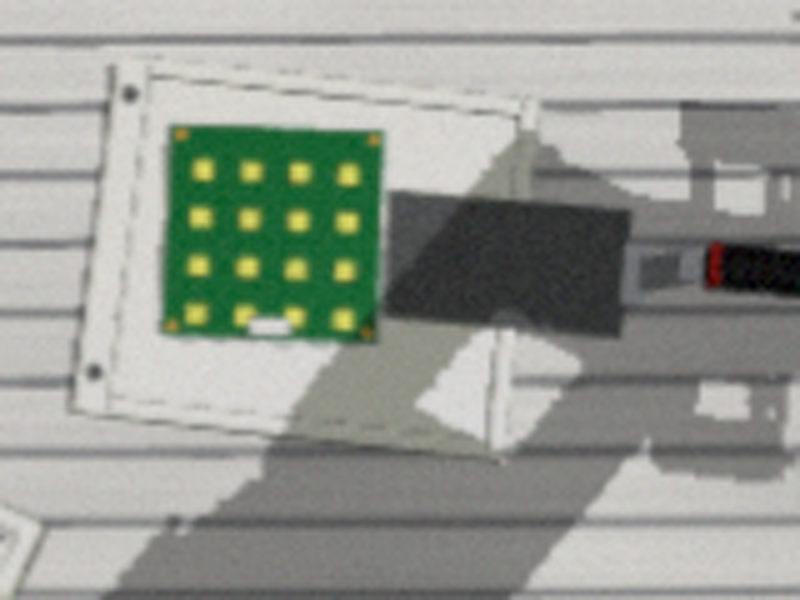

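View pics/s3.png

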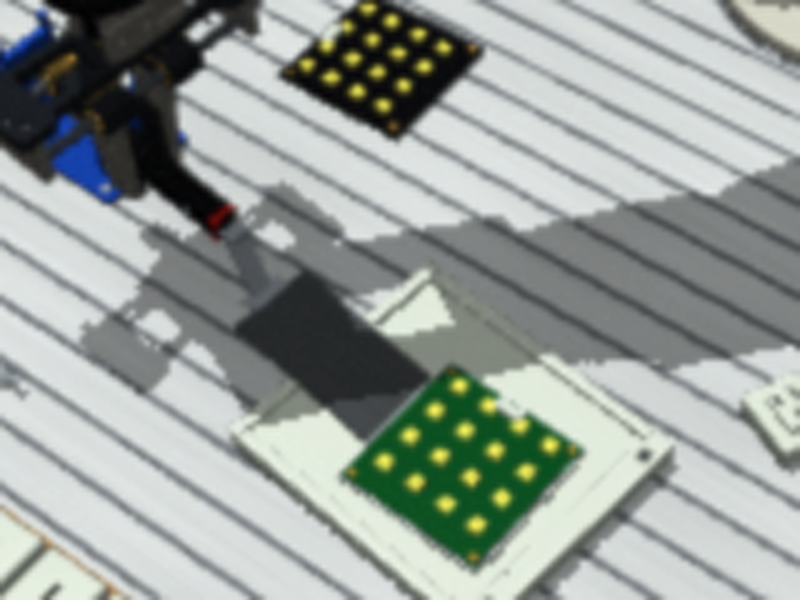

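The module is being pushed and has begun to turn square: its near edge in the top crop runs (384,132) to (377,340). The blade edge, from (388,190) to (385,318), looks a bit off-centre, so I'll quantify that.

```bash
python3 - <<'E'
from h import *
d=load("t2"); u=lambda x,y:(260+(x+.5)/5-.5,150+(y+.5)/5-.5)
t=np.array([np.cos(np.radians(83.7)),np.sin(np.radians(83.7))]); n_=np.array([-t[1],t[0]])
b=onplane(d,[u(388,190),u(385,318),u(622,337),u(630,211)],.0175)[:,:2]; b[2:]=onplane(d,[u(622,337),u(630,211)],.032)[:,:2]
print("blade",b.round(4).tolist(),"n",(b@n_).round(4),"t",(b@t).round(4)); e=b[:2].mean(0)-b[2:].mean(0); print("yaw",np.degrees(np.arctan2(e[1],e[0])))
m=onplane(d,[u(170,126),u(384,131),u(377,341),u(163,333)],.022)[:,:2]; print("mod n",(m@n_).round(4),m.mean(0)@n_,"t",(m@t).round(4),m.mean(0)@t)
im=d["image"]; hsv=cv2.cvtColor(im,cv2.COLOR_RGB2HSV); g=((hsv[...,0]>40)&(hsv[...,0]<90)&(hsv[...,1]>100)).astype(np.uint8); g[:, :270]=0;g[:,360:]=0;g[:160]=0;g[240:]=0
g=cv2.morphologyEx(g,cv2.MORPH_CLOSE,np.ones((7,7))); c=max(cv2.findContours(g,0,1)[0],key=cv2.contourArea).reshape(-1,2); r=cv2.minAreaRect(onplane(d,c,.022)[:,:2].astype(np.float32)); print(r)
tip=np.array([.5221,-.2601])+.2297*np.array([.1092,.994]); print("FK tip",tip,tip@t,tip@n_)
E
```

```text
blade [[0.5771, -0.0332], [0.5132, -0.0313], [0.5015, -0.1459], [0.5636, -0.1512]] n [-0.5773 -0.5135 -0.5145 -0.5768] t [ 0.0303  0.0252 -0.09   -0.0885]
yaw 83.82163022185152
mod n [-0.5973 -0.6058 -0.5012 -0.494 ] -0.5495655358381154 t [0.1413 0.0353 0.0279 0.1326] 0.08430048923044575
((0.554652988910675, 0.024137552827596664), (0.10339905321598053, 0.10240290313959122), 89.62761688232422)
FK tip [ 0.54718324 -0.0317782 ] 0.028458485847320216 -0.5473659349241743
```

The blade yaw matches the tray's within 0.2°, and the lateral offset is about 4 mm. I'll trim 3 mm sideways while pushing on to the wall.

>>> {"fn": "servo_tool", "kwargs": {
  "commands": [
    [[-0.003, 0, 0.0005], 0],
    [[-0.003, 0, 0.0005], 0],
    [[-0.003, 0, 0.0005], 0],
    [[-0.003, 0, 0.0005], 0],
    [[-0.003, 0, 0.0005], 0],
    [[-0.003, 0, 0.0005], 0],
    [[0, 0, 0], 0]
  ]
}}

```text
time_s: 11.9
position: [0.5271, -0.2426, 0.0715]
tcp_rot: [-0.472, 0.527, -0.527, 0.472]
contact_force: [0.2, -0.1, -1.3]
width: 0.02
```

```bash
cat >> h.py <<'E'
T_=np.array([np.cos(np.radians(83.7)),np.sin(np.radians(83.7))]); N_=np.array([-T_[1],T_[0]])
def modpose(d,z=.022):
    hsv=cv2.cvtColor(d["image"],cv2.COLOR_RGB2HSV); g=((hsv[...,0]>40)&(hsv[...,0]<90)&(hsv[...,1]>100)).astype(np.uint8); g[:, :270]=0;g[:,360:]=0;g[:140]=0;g[250:]=0
    g=cv2.morphologyEx(g,cv2.MORPH_CLOSE,np.ones((7,7))); c=max(cv2.findContours(g,0,1)[0],key=cv2.contourArea).reshape(-1,2); r=cv2.minAreaRect(onplane(d,c,z)[:,:2].astype(np.float32)); 
    ce=np.array(r[0]); print("module c",ce.round(4),"t",(ce@T_).round(4),"n",(ce@N_).round(4),"size",np.round(r[1],4),"ang",round(r[2],2))
E
python3 - <<'E'
from h import *
s=st(); d=grab("top","t3"); save(d,"pics/t3.png",5,(260,420,150,270)); modpose(d)
tip=s["position"][:2]+.2297*np.array([.1092,.994]); print("FK tip t",tip@T_,"n",tip@N_)
E
```

```text
t 11.9 pos [ 0.5271 -0.2426  0.0715] toolx yaw -96.28 tilt -0.0003 -0.0003 F [ 0.19 -0.12 -1.33] M [0.06  0.002 0.102] w 0.02
module c [0.5617 0.0379] t 0.0993 n -0.5542 size [0.1035 0.1027] ang 83.85
FK tip t 0.0463681148541638 n -0.5504424499458316
```

View pics/t3.png

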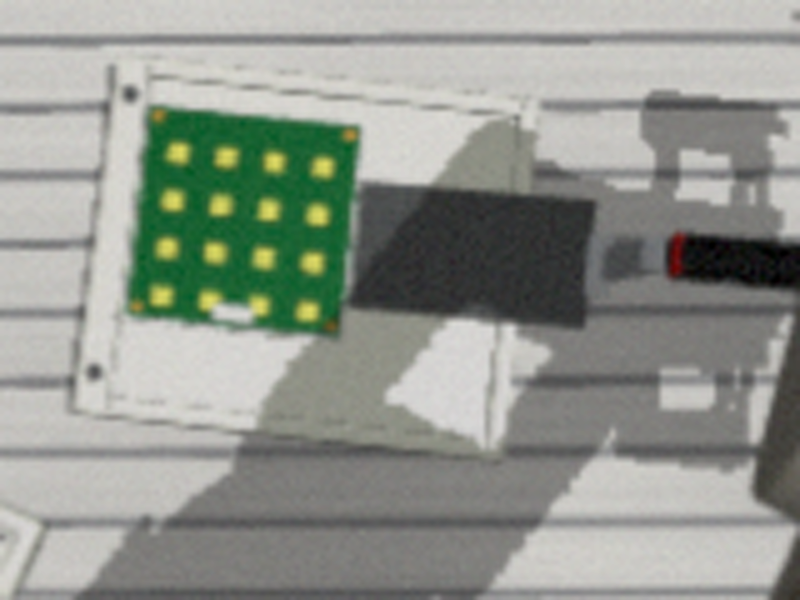

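The module is now square to the tray at 83.85° and at the far wall. I'm pressing 0.5 mm more and starting to slide under.

>>> {"fn": "servo_tool", "kwargs": {
  "commands": [
    [[0, 0.0005, 0], 0],
    [[-0.003, 0, 0.0005], 0],
    [[-0.003, 0, 0.0005], 0],
    [[-0.003, 0, 0.0005], 0],
    [[-0.003, 0, 0.0005], 0],
    [[0, 0, 0], 0]
  ]
}}

```text
time_s: 12.7
position: [0.5305, -0.2309, 0.071]
tcp_rot: [-0.472, 0.527, -0.527, 0.472]
contact_force: [-0.6, -0.3, -1.2]
width: 0.0196
```

```bash
python3 - <<'E'
from h import *
s=st(); d=grab("top","t4"); save(d,"pics/t4.png",5,(260,420,150,270)); modpose(d)
tip=s["position"][:2]+.2297*np.array([.1092,.994]); print("FK tip t",tip@T_,"n",tip@N_)
d=grab("scene","s4"); save(d,"pics/s4.png",6,(245,365,165,265))
E
```

```text
t 12.7 pos [ 0.5305 -0.2309  0.071 ] toolx yaw -96.29 tilt -0.0004 -0.0001 F [-0.63 -0.26 -1.22] M [ 0.141 -0.077  0.004] w 0.0196
module c [0.5614 0.0385] t 0.0999 n -0.5538 size [0.1033 0.1029] ang 83.56
FK tip t 0.0584548073023241 n -0.5525467529434136
```

View pics/s4.png

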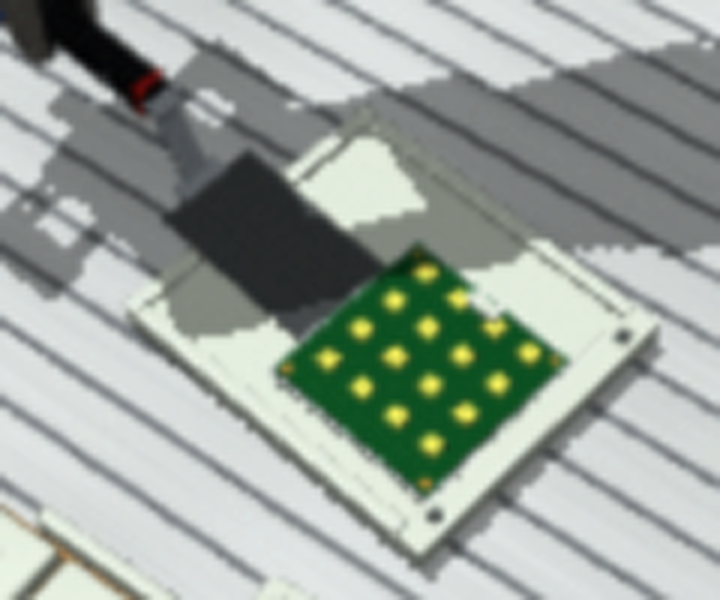

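The blade has gone about 13 mm under while the module stayed put against the wall. Continuing.

>>> {"fn": "servo_tool", "kwargs": {
  "commands": [
    [[-0.004, 0, 0], 0],
    [[-0.004, 0, 0], 0],
    [[-0.004, 0, 0], 0],
    [[-0.004, 0, 0], 0],
    [[-0.004, 0, 0], 0],
    [[-0.004, 0, 0], 0],
    [[-0.004, 0, 0], 0],
    [[-0.004, 0, 0], 0],
    [[0, 0, 0], 0]
  ]
}}

```text
time_s: 13.92
position: [0.5339, -0.1989, 0.071]
tcp_rot: [-0.472, 0.527, -0.526, 0.472]
contact_force: [-0.9, 0.7, -0.8]
width: 0.0195
```

```bash
python3 - <<'E'
from h import *
s=st(); d=grab("top","t5"); modpose(d)
tip=s["position"][:2]+.2297*np.array([.1092,.994]); print("FK tip t",tip@T_,"n",tip@N_)
d=grab("scene","s5"); save(d,"pics/s5.png",6,(245,365,165,265))
E
```

```text
t 13.93 pos [ 0.5339 -0.1989  0.071 ] toolx yaw -96.29 tilt -0.0006 -0.0003 F [-0.89  0.65 -0.78] M [ 0.344 -0.178 -0.016] w 0.0195
module c [0.5617 0.0385] t 0.0999 n -0.5541 size [0.1029 0.103 ] ang 83.78
FK tip t 0.09060760424039936 n -0.5523978865496649
```

View pics/s5.png

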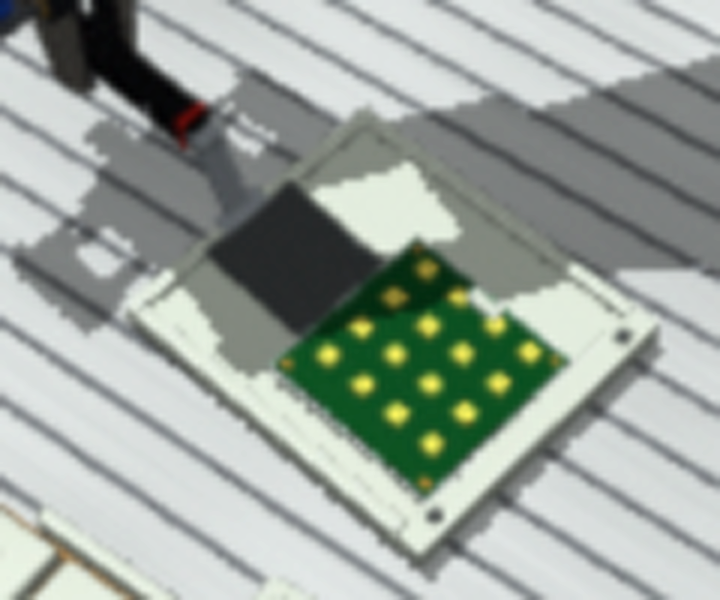

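The blade is 46 mm under and the module's near edge is riding up on it. Continuing to about 6 mm short of the wall.

>>> {"fn": "servo_tool", "kwargs": {
  "commands": [
    [[-0.004, 0, 0], 0],
    [[-0.004, 0, 0], 0],
    [[-0.004, 0, 0], 0],
    [[-0.004, 0, 0], 0],
    [[-0.004, 0, 0], 0],
    [[-0.004, 0, 0], 0],
    [[-0.004, 0, 0], 0],
    [[-0.004, 0, 0], 0],
    [[0, 0, 0], 0]
  ]
}}

```text
time_s: 15.15
position: [0.5375, -0.1671, 0.071]
tcp_rot: [-0.472, 0.527, -0.526, 0.472]
contact_force: [-0.0, 1.2, -2.0]
width: 0.0195
```

```bash
python3 - <<'E'
from h import *
s=st()
tip=s["position"][:2]+.2297*np.array([.1092,.994]); print("FK tip t",tip@T_,"n",tip@N_)
E
```

```text
t 15.15 pos [ 0.5375 -0.1671  0.071 ] toolx yaw -96.29 tilt -0.0005 -0.0002 F [-0.03  1.18 -2.  ] M [ 0.343 -0.171 -0.063] w 0.0195
FK tip t 0.12259902818013207 n -0.5524398950748605
```

>>> {"fn": "servo_tool", "kwargs": {
  "commands": [
    [[-0.004, 0, 0], 0],
    [[-0.004, 0, 0], 0],
    [[-0.004, 0, 0], 0],
    [[-0.004, 0, 0], 0],
    [[-0.004, 0, 0], 0],
    [[-0.003, 0, 0], 0],
    [[-0.002, 0, 0], 0],
    [[0, 0, 0], 0]
  ]
}}

```text
time_s: 16.15
position: [0.5402, -0.1426, 0.0711]
tcp_rot: [-0.472, 0.527, -0.527, 0.472]
contact_force: [-0.6, -3.5, -0.4]
width: 0.0195
```

```bash
python3 - <<'E'
from h import *
s=st()
tip=s["position"][:2]+.2297*np.array([.1092,.994]); print("FK tip t",tip@T_,"n",tip@N_)
d=grab("top","t6"); modpose(d,.03); save(d,"pics/t6.png",5,(260,420,150,270))
d=grab("scene","s6"); save(d,"pics/s6.png",6,(245,365,165,265))
E
```

```text
t 16.15 pos [ 0.5402 -0.1426  0.0711] toolx yaw -96.29 tilt -0.0002 -0.0 F [-0.61 -3.48 -0.4 ] M [-0.413 -0.046 -0.023] w 0.0195
FK tip t 0.14723281408629227 n -0.5525086593946942
module c [0.5611 0.0386] t 0.1 n -0.5535 size [0.1021 0.103 ] ang 83.5
```

View pics/t6.png

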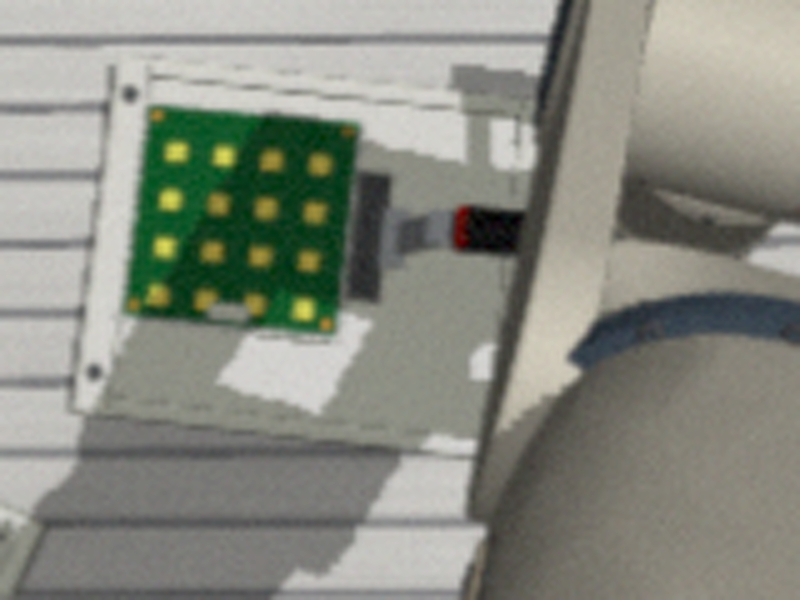

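View pics/s6.png

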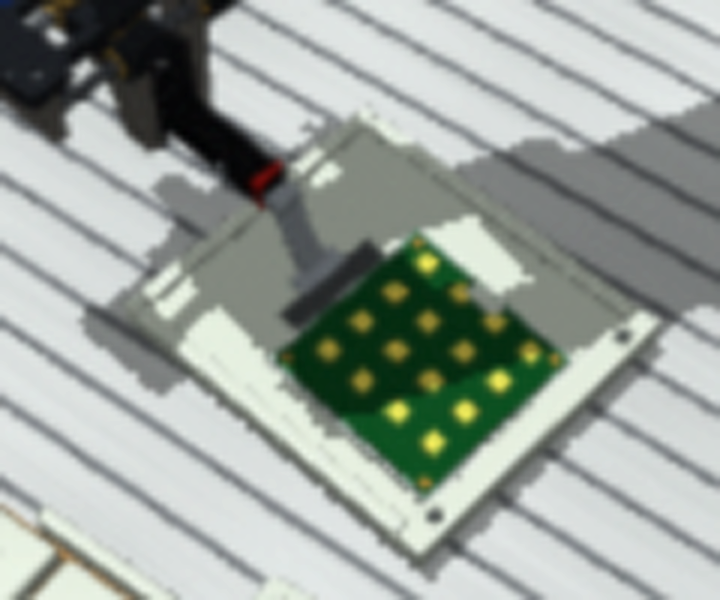

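The module sits on the blade: t6 shows only about 15 mm of blade, px (350–390, 175–300), behind its near edge, and axial force has risen to 3.5 N at the end. Easing back 3 mm off the wall, then lifting gently.

>>> {"fn": "servo_tool", "kwargs": {
  "commands": [
    [[0.001, 0, 0], 0],
    [[0.001, -0.0005, 0], 0],
    [[0.001, -0.001, 0], 0],
    [[0, -0.0015, 0], 0],
    [[0, -0.002, 0], 0],
    [[0, -0.002, 0], 0],
    [[0, -0.003, 0], 0],
    [[0, -0.004, 0], 0],
    [[0, -0.005, 0], 0],
    [[0, -0.005, 0], 0],
    [[0, -0.005, 0], 0],
    [[0, -0.003, 0], 0],
    [[0, 0, 0], 0]
  ]
}}

```text
time_s: 17.88
position: [0.5401, -0.1459, 0.1034]
tcp_rot: [0.472, -0.527, 0.527, -0.472]
contact_force: [0.1, -0.8, -5.0]
width: 0.0195
```

```bash
python3 - <<'E'
from h import *
s=st()
tip=s["position"][:2]+.2297*np.array([.1092,.994]); print("FK tip t",tip@T_,"n",tip@N_)
d=grab("top","t7"); modpose(d,.06); save(d,"pics/t7.png",5,(260,420,150,270))
d=grab("scene","s7"); save(d,"pics/s7.png",6,(245,365,165,265))
E
```

```text
t 17.88 pos [ 0.5401 -0.1459  0.1034] toolx yaw -96.29 tilt 0.0001 0.0005 F [ 0.07 -0.83 -5.01] M [-0.519  0.041 -0.022] w 0.0195
FK tip t 0.14396751229969162 n -0.5527082326830414
module c [0.5606 0.0351] t 0.0964 n -0.5533 size [0.1026 0.1027] ang 84.81
```

View pics/t7.png

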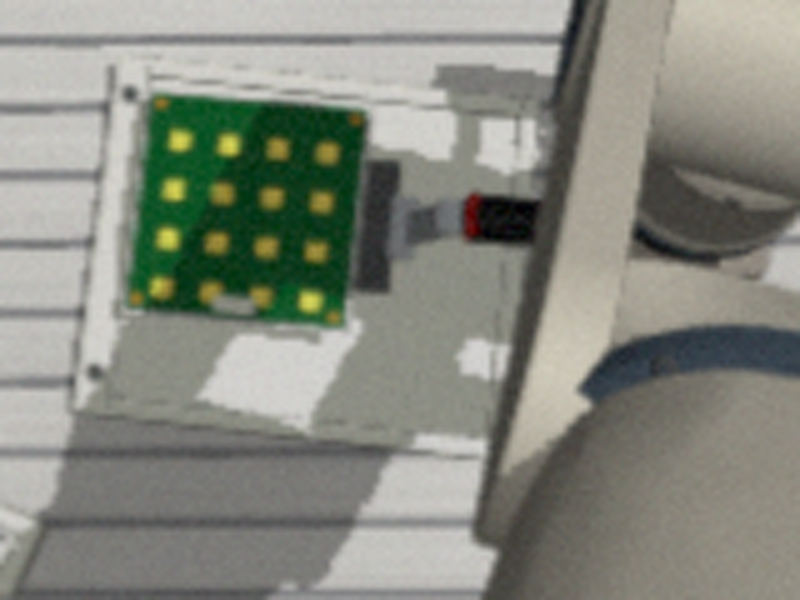

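View pics/s7.png

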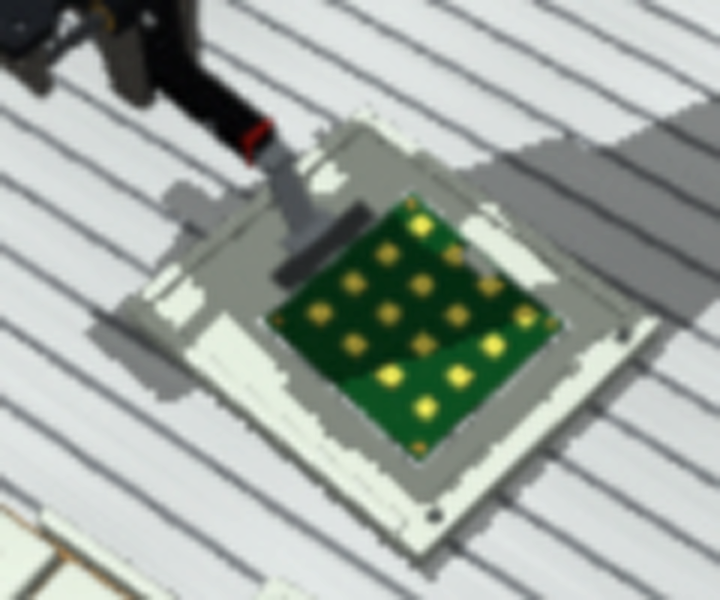

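The module is airborne: the force increase matches its weight and the scene view shows it clear of the floor. I'll check its slope on the blade and measure the conveyor more carefully.

```bash
python3 - <<'E'
from h import *
def fit(P):
    P=P[~np.isnan(P).any(1)]; A=np.c_[P[:,0],P[:,1],np.ones(len(P))]
    for _ in range(4):
        k=np.linalg.lstsq(A,P[:,2],rcond=None)[0]; r=P[:,2]-A@k; m=abs(r)<2.5*r.std(); P=P[m];A=A[m]
    return k[:2].round(4),P.mean(0).round(4),len(P)
for n in ("t7","s7"):
    d=load(n); C=cloud(d); hsv=cv2.cvtColor(d["image"],cv2.COLOR_RGB2HSV)
    g=((hsv[...,0]>40)&(hsv[...,0]<90)&(hsv[...,1]>100)); P=C[g]; m=(abs(P[:,0]-.56)<.08)&(abs(P[:,1]-.035)<.08); k,c,nn=fit(P[m]); print(n,"module slope along t",(k@T_).round(4),"n",(k@N_).round(4),c,nn)
# conveyor heights
for n in ("t7","s7"):
    d=load(n); C=cloud(d).reshape(-1,3); V=cv2.cvtColor(d["image"],cv2.COLOR_RGB2HSV)[...,2].ravel()
    c0=np.array([.5025,.29]); a=np.radians(84.2); t=np.array([np.cos(a),np.sin(a)]); nn=np.array([-t[1],t[0]])
    q=C[:,:2]-c0; X=q@t; Y=q@nn
    for lo in np.arange(-.09,.09,.006):
        m=(X>.02)&(X<.2)&(Y>lo)&(Y<lo+.006)&(C[:,2]>.03); 
        print(n,round(lo+.003,3),m.sum(),"z",np.median(C[m,2]).round(4) if m.sum() else None,"V",np.median(V[m]) if m.sum() else None)
E
```

```text
t7 module slope along t -0.1322 n 0.0018 [0.5625 0.0349 0.06  ] 1396
s7 module slope along t -0.1333 n -0.0034 [0.5662 0.035  0.0594] 861
t7 -0.087 34 z 0.077 V 79.0
t7 -0.081 179 z 0.0717 V 152.0
t7 -0.075 185 z 0.0719 V 155.0
t7 -0.069 180 z 0.0714 V 154.5
t7 -0.063 200 z 0.0643 V 68.0
t7 -0.057 177 z 0.0633 V 22.0
t7 -0.051 176 z 0.0632 V 22.0
t7 -0.045 97 z 0.0617 V 41.0
t7 -0.039 28 z 0.0361 V 58.0
t7 -0.033 25 z 0.0381 V 56.0
t7 -0.027 28 z 0.0365 V 56.0
t7 -0.021 25 z 0.0362 V 56.0
t7 -0.015 26 z 0.0378 V 57.0
t7 -0.009 24 z 0.0371 V 57.5
t7 -0.003 25 z 0.0359 V 54.0
t7 0.003 27 z 0.0354 V 56.0
t7 0.009 29 z 0.0359 V 58.0
t7 0.015 30 z 0.0354 V 57.0
t7 0.021 23 z 0.0366 V 56.0
t7 0.027 29 z 0.0361 V 58.0
t7 0.033 28 z 0.0365 V 57.0
t7 0.039 41 z 0.0616 V 64.0
t7 0.045 170 z 0.0634 V 30.0
t7 0.051 173 z 0.0632 V 22.0
t7 0.057 171 z 0.0635 V 30.0
t7 0.063 178 z 0.0712 V 149.0
t7 0.069 183 z 0.0711 V 154.0
t7 0.075 179 z 0.0711 V 154.0
t7 0.081 133 z 0.0579 V 99.0
t7 0.087 0 z None V None
s7 -0.087 565 z 0.0534 V 52.0
s7 -0.081 181 z 0.0702 V 170.0
s7 -0.075 161 z 0.0705 V 173.0
s7 -0.069 147 z 0.0704 V 168.0
s7 -0.063 55 z 0.0635 V 67.0
s7 -0.057 143 z 0.0624 V 19.0
s7 -0.051 148 z 0.0623 V 24.0
s7 -0.045 19 z 0.0613 V 72.0
s7 -0.039 1 z 0.0403 V 42.0
s7 -0.033 17 z 0.0381 V 51.0
s7 -0.027 20 z 0.0363 V 52.5
s7 -0.021 20 z 0.0365 V 51.5
s7 -0.015 26 z 0.037 V 53.0
s7 -0.009 22 z 0.0365 V 52.0
s7 -0.003 22 z 0.0365 V 52.0
s7 0.003 22 z 0.036 V 53.5
s7 0.009 21 z 0.0356 V 52.0
s7 0.015 25 z 0.0366 V 54.0
s7 0.021 20 z 0.0365 V 51.5
s7 0.027 25 z 0.0371 V 52.0
s7 0.033 18 z 0.0364 V 49.0
s7 0.039 128 z 0.0602 V 22.0
s7 0.045 243 z 0.0607 V 18.0
s7 0.051 140 z 0.0623 V 18.0
s7 0.057 228 z 0.0647 V 62.0
s7 0.063 152 z 0.0702 V 170.0
s7 0.069 133 z 0.0706 V 172.0
s7 0.075 120 z 0.0704 V 172.0
s7 0.081 13 z 0.0694 V 161.0
s7 0.087 0 z None V None
```

The module lies at a slope of −0.133 along the blade, level across it. The conveyor belts come out at z ≈ 0.0625, so the riser is about 0 to 1 mm. Next I'll fit the inner edges of the frames for the centre line and yaw, and find the near end.

```bash
python3 - <<'E'
from h import *
d=load("t7"); V=cv2.cvtColor(d["image"],cv2.COLOR_RGB2HSV)[...,2].astype(float)
def scan(cols,r0,r1,rising):
    out=[]
    for u in cols:
        c=V[r0(u):r1(u),u]; g=c-85
        idx=np.where((g[:-1]*g[1:]<0)&((g[1:]>g[:-1])==rising))[0]
        if len(idx): i=idx[0]; out.append((u,r0(u)+i+g[i]/(g[i]-g[i+1])))
    return np.array(out)
# A: from top white frame (above) to black belt: falling ; crop4 coords: belt A top edge from (100,128)->(700,178) => px (116.7,180.6)->(216.7,190.6)
A=scan(range(122,212),lambda u:int(180.6+(u-116.7)*.1-6),lambda u:int(180.6+(u-116.7)*.1+8),False)
# B: black belt to white frame below: lower edge (55,376)->(660,432): px (109,230.2)->(210,241.4)
B=scan(range(115,206),lambda u:int(230.2+(u-109)*.111-6),lambda u:int(230.2+(u-109)*.111+8),True)
r={}
for n,P in (("A",A),("B",B)):
    W=onplane(d,P,.0705)[:,:2]; 
    for _ in range(3):
        k=np.polyfit(W[:,1],W[:,0],1); e=W[:,0]-np.polyval(k,W[:,1]); W=W[abs(e)<2.5*e.std()]
    r[n]=k; print(n,len(W),k,e.std(),"yaw",90-np.degrees(np.arctan(k[0])))
km=(r["A"]+r["B"])/2; yaw=90-np.degrees(np.arctan(km[0])); print("mid",km,"yaw",yaw,"sep",(r["A"][1]-r["B"][1]+ (r["A"][0]-r["B"][0])*.4)*np.sin(np.radians(yaw)))
# near end of belts: scan along each belt centre line
t=np.array([np.cos(np.radians(yaw)),np.sin(np.radians(yaw))]); n=np.array([-t[1],t[0]])
c0=np.array([np.polyval(km,.29),.29])
for off in (-.053,.053):
    S=np.arange(-.04,.05,.002); uv=project(d,np.c_[c0+off*n+S[:,None]*t,np.full(len(S),.0625)])
    v=cv2.remap(V.astype(np.float32),uv[:,0].astype(np.float32).reshape(1,-1),uv[:,1].astype(np.float32).reshape(1,-1),cv2.INTER_LINEAR)[0]
    print(off,list(zip(S.round(3).tolist(),v.round().astype(int).tolist()))[::1])
S=np.arange(.2,.29,.003); uv=project(d,np.c_[c0-.053*n+S[:,None]*t,np.full(len(S),.0625)]); print([(round(s,3),int(V[int(b+.5),int(a+.5)])) for s,(a,b) in zip(S,uv)])
E
```

```text
A 88 [0.10979613 0.53347926] 0.00026629085324866137 yaw 83.7342430226853
B 91 [0.11067267 0.40936361] 0.0002936453139683074 yaw 83.68462371636954
mid [0.1102344  0.47142144] yaw 83.70943218529793 sep 0.12301984459016556
-0.053 [(-0.04, 148), (-0.038, 142), (-0.036, 118), (-0.034, 106), (-0.032, 83), (-0.03, 54), (-0.028, 29), (-0.026, 10), (-0.024, 15), (-0.022, 20), (-0.02, 23), (-0.018, 19), (-0.016, 13), (-0.014, 26), (-0.012, 25), (-0.01, 23), (-0.008, 23), (-0.006, 19), (-0.004, 21), (-0.002, 21), (0.0, 20), (0.002, 20), (0.004, 25), (0.006, 25), (0.008, 23), (0.01, 22), (0.012, 21), (0.014, 20), (0.016, 22), (0.018, 23), (0.02, 21), (0.022, 19), (0.024, 21), (0.026, 22), (0.028, 22), (0.03, 19), (0.032, 18), (0.034, 19), (0.036, 22), (0.038, 23), (0.04, 22), (0.042, 21), (0.044, 23), (0.046, 23), (0.048, 21)]
0.053 [(-0.04, 120), (-0.038, 120), (-0.036, 124), (-0.034, 125), (-0.032, 127), (-0.03, 124), (-0.028, 104), (-0.026, 65), (-0.024, 28), (-0.022, 18), (-0.02, 16), (-0.018, 19), (-0.016, 22), (-0.014, 16), (-0.012, 24), (-0.01, 27), (-0.008, 24), (-0.006, 20), (-0.004, 19
[... 401 characters left out ...]
6), 26), (np.float64(0.209), 25), (np.float64(0.212), 18), (np.float64(0.215), 20), (np.float64(0.218), 18), (np.float64(0.221), 23), (np.float64(0.224), 27), (np.float64(0.227), 26), (np.float64(0.23), 57), (np.float64(0.233), 112), (np.float64(0.236), 143), (np.float64(0.239), 145), (np.float64(0.242), 148), (np.float64(0.245), 144), (np.float64(0.248), 146), (np.float64(0.251), 144), (np.float64(0.254), 147), (np.float64(0.257), 144), (np.float64(0.26), 145), (np.float64(0.263), 142), (np.float64(0.266), 146), (np.float64(0.269), 148), (np.float64(0.272), 146), (np.float64(0.275), 143), (np.float64(0.278), 148), (np.float64(0.281), 148), (np.float64(0.284), 143), (np.float64(0.287), 144)]
```

The conveyor yaw is 83.71°, the same as the blade, and its frame separation reads 123 mm against the stated 124. To put the module at conveyor x ≈ −50 I need 299 mm forward, 85 mm sideways and a rise of about 60 mm. I'll use smooth ramps.

>>> {"fn": "servo_tool", "kwargs": {
  "commands": [
    [[-0.002, -0.001, -0.0006], 0],
    [[-0.005, -0.002, -0.0014], 0],
    [[-0.008, -0.003, -0.0023], 0],
    [[-0.011, -0.004, -0.0031], 0],
    [[-0.014, -0.005, -0.004], 0],
    [[-0.017, -0.006, -0.0048], 0],
    [[-0.02, -0.006, -0.0057], 0],
    [[-0.02, -0.006, -0.0057], 0],
    [[-0.02, -0.006, -0.0057], 0],
    [[-0.02, -0.006, -0.0057], 0],
    [[-0.02, -0.005, -0.0057], 0],
    [[-0.02, -0.004, -0.0057], 0],
    [[-0.02, -0.003, -0.0057], 0],
    [[-0.02, -0.002, -0.0057], 0],
    [[-0.02, -0.001, -0.0057], 0]
  ]
}}

```text
time_s: 19.85
position: [0.498, 0.0988, 0.1635]
tcp_rot: [-0.472, 0.527, -0.527, 0.472]
contact_force: [0.1, -0.1, -3.9]
width: 0.0195
```

>>> {"fn": "servo_tool", "kwargs": {
  "commands": [
    [[-0.017, 0, -0.0047], 0],
    [[-0.014, 0, -0.0039], 0],
    [[-0.011, 0, -0.0031], 0],
    [[-0.009, 0, -0.0025], 0],
    [[-0.006, 0, -0.0017], 0],
    [[-0.004, 0, -0.0011], 0],
    [[-0.001, 0, -0.0003], 0],
    [[0, 0, 0], 0],
    [[0, 0, 0], 0]
  ]
}}

```text
time_s: 20.98
position: [0.4884, 0.1605, 0.1631]
tcp_rot: [0.472, -0.527, 0.527, -0.472]
contact_force: [0.4, -0.2, -5.1]
width: 0.0196
```

```bash
python3 - <<'E'
from h import *
s=st()
tip=s["position"][:2]+.2297*np.array([.1096,.994]); print("FK tip t",tip@T_,"n",tip@N_)
d=grab("top","t8"); save(d,"pics/t8.png",4,(90,290,145,275))
d=grab("scene","s8"); save(d,"pics/s8.png",4,(310,510,170,320))
E
```

```text
t 20.98 pos [0.4884 0.1605 0.1631] toolx yaw -96.31 tilt 0.0001 0.0 F [ 0.42 -0.21 -5.06] M [-0.524 -0.029 -0.048] w 0.0196
FK tip t 0.4427856111616966 n -0.4678368405266146
```

View pics/t8.png

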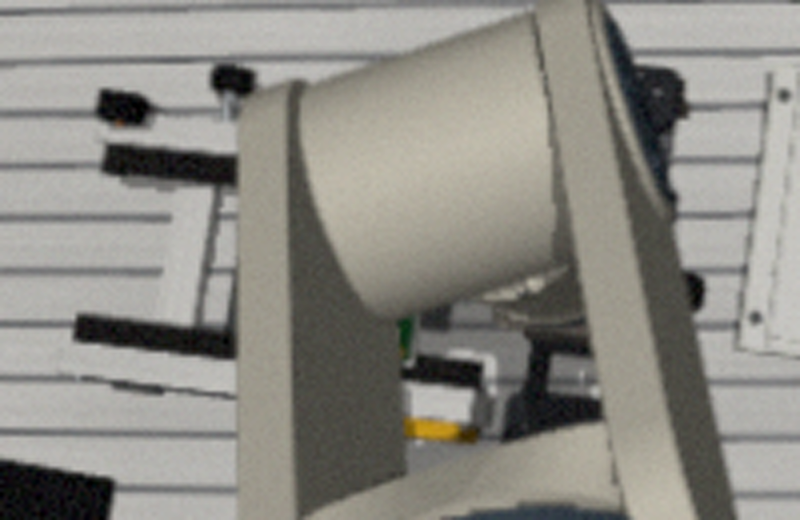

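View pics/s8.png

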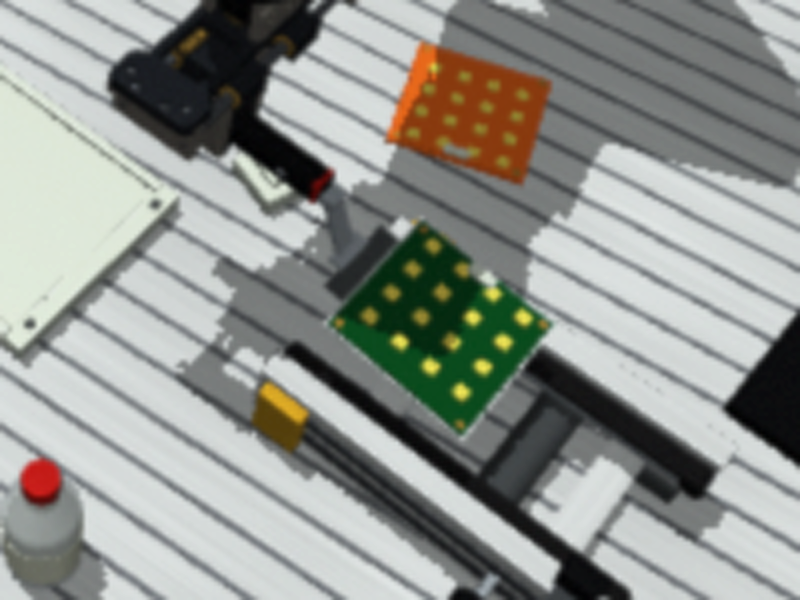

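The arm hides most of the top view. The scene view shows the module still seated on the blade, its corners at (420,220), (330,325), (462,435) and (550,325), hanging over the belts. I'll check the lateral alignment within this one camera.

```bash
python3 - <<'E'
from h import *
d=load("s8"); C=cloud(d); hsv=cv2.cvtColor(d["image"],cv2.COLOR_RGB2HSV); g=((hsv[...,0]>40)&(hsv[...,0]<90)&(hsv[...,1]>100)).astype(np.uint8)
g[:200]=0; g[:, :380]=0; g[:,460:]=0; g[290:]=0
g=cv2.morphologyEx(g,cv2.MORPH_CLOSE,np.ones((5,5))); c=max(cv2.findContours(g,0,1)[0],key=cv2.contourArea)
m=np.zeros_like(g); cv2.drawContours(m,[c],-1,1,-1); P=C[m>0]; P=P[~np.isnan(P).any(1)]
A=np.c_[P[:,:2],np.ones(len(P))]
for _ in range(3):
    k=np.linalg.lstsq(A,P[:,2],rcond=None)[0]; e=P[:,2]-A@k; q=abs(e)<2.5*e.std(); P=P[q];A=A[q]
print("slope t",k[:2]@T_,"n",k[:2]@N_,"mean",P.mean(0))
# intersect contour rays with plane
r=rays(d,c.reshape(-1,2))@rot(d).T; p0=np.array(d["position"]); nn=np.array([k[0],k[1],-1]); s=-(p0@nn+k[2])/(r@nn); W=p0+r*s[:,None]
rr=cv2.minAreaRect(W[:,:2].astype(np.float32)); ce=np.array(rr[0]); print("board",rr,"t",ce@T_,"n",ce@N_,"z",k[:2]@ce+k[2])
bx=cv2.boxPoints(rr); print("corners t",(bx@T_).round(4),"n",(bx@N_).round(4))
# conveyor frames in scene
d1=load("s1"); C1=cloud(d1); V=cv2.cvtColor(d1["image"],cv2.COLOR_RGB2HSV)[...,2]
P=C1.reshape(-1,3); t=P[:,:2]@T_; n=P[:,:2]@N_; v=V.ravel()
# edges: for frames top edges sample along n lines at z .0705 by projection
for zz,nm in ((.0702,"frame z"),):
    N=np.arange(-.56,-.38,.001); prof=[]
    for tt in np.arange(.36,.53,.004):
        W=np.c_[tt*T_+N[:,None]*N_,np.full(len(N),zz)]; uv=project(d1,W).astype(np.float32)
        prof.append(cv2.remap(V.astype(np.float32),uv[:,0].reshape(1,-1),uv[:,1].reshape(1,-1),cv2.INTER_LINEAR)[0])
    pr=np.median(prof,0); print([(round(a,3),int(b)) for a,b in zip(N,pr)][::2])
E
```

```text
slope t -0.1356847225124566 n -0.000550501157126201 mean [0.51398277 0.3415473  0.11910606]
board ((0.5115134716033936, 0.3407941162586212), (0.10296610742807388, 0.10403617471456528), 83.60384368896484) t 0.39486662383011 n -0.4710276113915836 z 0.11924310036770783
corners t [0.3435 0.3433 0.4463 0.4464] n [-0.4189 -0.523  -0.5231 -0.4191]
[(np.float64(-0.56), 47), (np.float64(-0.558), 61), (np.float64(-0.556), 72), (np.float64(-0.554), 92), (np.float64(-0.552), 131), (np.float64(-0.55), 163), (np.float64(-0.548), 169), (np.float64(-0.546), 171), (np.float64(-0.544), 172), (np.float64(-0.542), 172), (np.float64(-0.54), 172), (np.float64(-0.538), 171), (np.float64(-0.536), 165), (np.float64(-0.534), 138), (np.float64(-0.532), 83), (np.float64(-0.53), 38), (np.float64(-0.528), 20), (np.float64(-0.526), 17), (np.float64(-0.524), 19), (np.float64(-0.522), 27), (np.float64(-0.52), 56), (np.float64(-0.518), 100), (np.float64(-0.516), 133), (np.float64(-0.514), 143), (np.float64(-0.512), 123), (np.float64(-0.51), 144), (np.float64(-0.508), 148), (np.float64(-0.506), 162), (np.float64(-0.50
[... 941 characters left out ...]
64(-0.432), 23), (np.float64(-0.43), 17), (np.float64(-0.428), 17), (np.float64(-0.426), 17), (np.float64(-0.424), 17), (np.float64(-0.422), 17), (np.float64(-0.42), 17), (np.float64(-0.418), 19), (np.float64(-0.416), 25), (np.float64(-0.414), 39), (np.float64(-0.412), 63), (np.float64(-0.41), 93), (np.float64(-0.408), 130), (np.float64(-0.406), 159), (np.float64(-0.404), 168), (np.float64(-0.402), 170), (np.float64(-0.4), 171), (np.float64(-0.398), 171), (np.float64(-0.396), 171), (np.float64(-0.394), 171), (np.float64(-0.392), 170), (np.float64(-0.39), 166), (np.float64(-0.388), 159), (np.float64(-0.386), 153), (np.float64(-0.384), 153), (np.float64(-0.382), 151), (np.float64(-0.38), 155)]
```

All three measures agree: the module is centred over the belts within about 2 mm, yawed 0.1° and seated. Lowering gently to just above first contact.

>>> {"fn": "servo_tool", "kwargs": {
  "commands": [
    [[0, 0.002, 0], 0],
    [[0, 0.004, 0], 0],
    [[0, 0.005, 0], 0],
    [[0, 0.006, 0], 0],
    [[0, 0.006, 0], 0],
    [[0, 0.005, 0], 0],
    [[0, 0.004, 0], 0],
    [[0, 0.003, 0], 0],
    [[0, 0.002, 0], 0],
    [[0, 0.001, 0], 0],
    [[0, 0, 0], 0]
  ]
}}

```text
time_s: 22.45
position: [0.4884, 0.1607, 0.1251]
tcp_rot: [0.472, -0.527, 0.527, -0.472]
contact_force: [-0.4, 1.1, -4.5]
width: 0.02
```

```bash
python3 - <<'E'
from h import *
s=st()
d=grab("scene","s9"); save(d,"pics/s9.png",6,(355,485,190,290))
E
```

```text
t 22.45 pos [0.4884 0.1607 0.1251] toolx yaw -96.29 tilt -0.0 0.0001 F [-0.4   1.09 -4.52] M [-0.618  0.043 -0.027] w 0.02
```

View pics/s9.png

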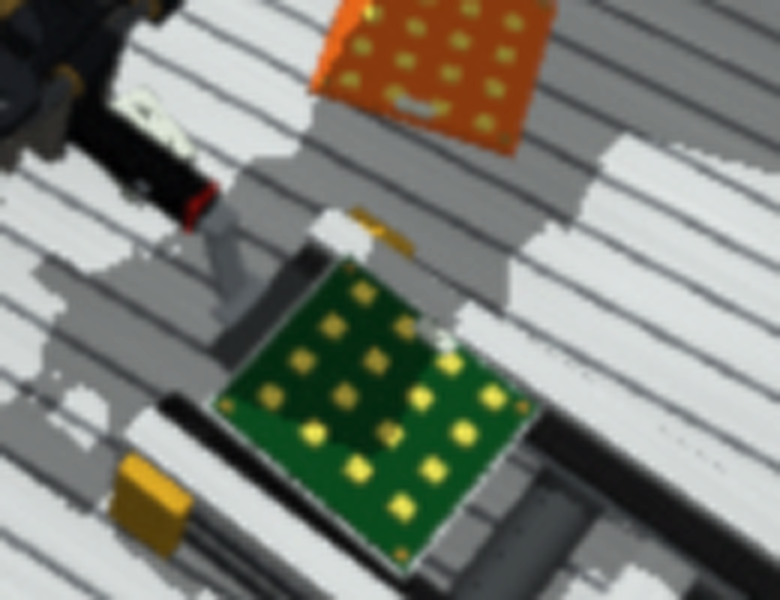

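The module sits between the frames, its front corners at (405,570) and (540,405) just inside both belts. Continuing down slowly.

>>> {"fn": "servo_tool", "kwargs": {
  "commands": [
    [[0, 0.001, 0], 0],
    [[0, 0.0015, 0], 0],
    [[0, 0.0015, 0], 0],
    [[0, 0.0015, 0], 0],
    [[0, 0.0015, 0], 0],
    [[0, 0.0015, 0], 0],
    [[0, 0.0015, 0], 0],
    [[0, 0, 0], 0]
  ]
}}

```text
time_s: 23.5
position: [0.4884, 0.1607, 0.115]
tcp_rot: [-0.472, 0.527, -0.527, 0.472]
contact_force: [-0.4, -0.5, -4.4]
width: 0.0197
```

```bash
python3 - <<'E'
from h import *
s=st()
E
```

```text
t 23.5 pos [0.4884 0.1607 0.115 ] toolx yaw -96.29 tilt 0.0 -0.0 F [-0.4  -0.54 -4.45] M [-0.369 -0.027 -0.048] w 0.0197
```

>>> {"fn": "servo_tool", "kwargs": {
  "commands": [
    [[0, 0.0015, 0], 0],
    [[0, 0.0015, 0], 0],
    [[0, 0.0015, 0], 0],
    [[0, 0.0015, 0], 0],
    [[0, 0.0015, 0], 0],
    [[0, 0.0015, 0], 0],
    [[0, 0, 0], 0]
  ]
}}

```text
time_s: 24.38
position: [0.4884, 0.1607, 0.106]
tcp_rot: [-0.472, 0.527, -0.527, 0.472]
contact_force: [0.7, -0.1, -4.3]
width: 0.0197
```

```bash
cat >> h.py <<'E'
def modplane(d,roi):
    C=cloud(d); hsv=cv2.cvtColor(d["image"],cv2.COLOR_RGB2HSV); g=((hsv[...,0]>40)&(hsv[...,0]<90)&(hsv[...,1]>100)).astype(np.uint8)
    o=np.zeros_like(g); o[roi[2]:roi[3],roi[0]:roi[1]]=g[roi[2]:roi[3],roi[0]:roi[1]]; g=o
    g=cv2.morphologyEx(g,cv2.MORPH_CLOSE,np.ones((5,5))); c=max(cv2.findContours(g,0,1)[0],key=cv2.contourArea)
    m=np.zeros_like(g); cv2.drawContours(m,[c],-1,1,-1); P=C[m>0]; P=P[~np.isnan(P).any(1)]
    A=np.c_[P[:,:2],np.ones(len(P))]
    for _ in range(3):
        k=np.linalg.lstsq(A,P[:,2],rcond=None)[0]; e=P[:,2]-A@k; q=abs(e)<2.5*e.std(); P=P[q];A=A[q]
    r=rays(d,c.reshape(-1,2))@rot(d).T; p0=np.array(d["position"]); nn=np.array([k[0],k[1],-1]); s=-(p0@nn+k[2])/(r@nn); W=p0+r*s[:,None]
    rr=cv2.minAreaRect(W[:,:2].astype(np.float32)); ce=np.array(rr[0])
    print("slope t",(k[:2]@T_).round(4),"n",(k[:2]@N_).round(4),"center t",(ce@T_).round(4),"n",(ce@N_).round(4),"z",(k[:2]@ce+k[2]).round(4),"size",np.round(rr[1],4),"ang",round(rr[2],2))
E
python3 - <<'E'
from h import *
s=st(); d=grab("scene","s10"); modplane(d,(375,465,200,295))
E
```

```text
t 24.38 pos [0.4884 0.1607 0.106 ] toolx yaw -96.29 tilt -0.0001 -0.0 F [ 0.66 -0.09 -4.29] M [-0.366 -0.014  0.018] w 0.0197
slope t -0.0034 n 0.0012 center t 0.3948 n -0.4701 z 0.0694 size [0.1042 0.1062] ang 83.46
```

The module is flat now: slope −0.003 and top at z = 0.069, as expected for resting on the belts. Lowering a little more to clear the blade.

>>> {"fn": "servo_tool", "kwargs": {
  "commands": [
    [[0, 0.001, 0], 0],
    [[0, 0.001, 0], 0],
    [[0, 0.001, 0], 0],
    [[0, 0.001, 0], 0],
    [[0, 0, 0], 0],
    [[0, 0, 0], 0]
  ]
}}

```text
time_s: 25.18
position: [0.4884, 0.1607, 0.1021]
tcp_rot: [-0.472, 0.527, -0.527, 0.472]
contact_force: [0.6, 0.7, -3.3]
width: 0.0195
```

```bash
python3 - <<'E'
from h import *
s=st(); d=grab("scene","s11"); modplane(d,(375,465,200,295)); save(d,"pics/s11.png",6,(355,485,190,290))
C=cloud(d); 
# blade rear slope visible (dark strip behind module)
V=cv2.cvtColor(d["image"],cv2.COLOR_RGB2HSV)[...,2]
E
```

```text
t 25.18 pos [0.4884 0.1607 0.1021] toolx yaw -96.29 tilt -0.0001 0.0 F [ 0.6   0.72 -3.26] M [-0.177 -0.054 -0.004] w 0.0195
slope t -0.0017 n -0.0003 center t 0.3948 n -0.4702 z 0.0694 size [0.104  0.1059] ang 83.68
```

View pics/s11.png

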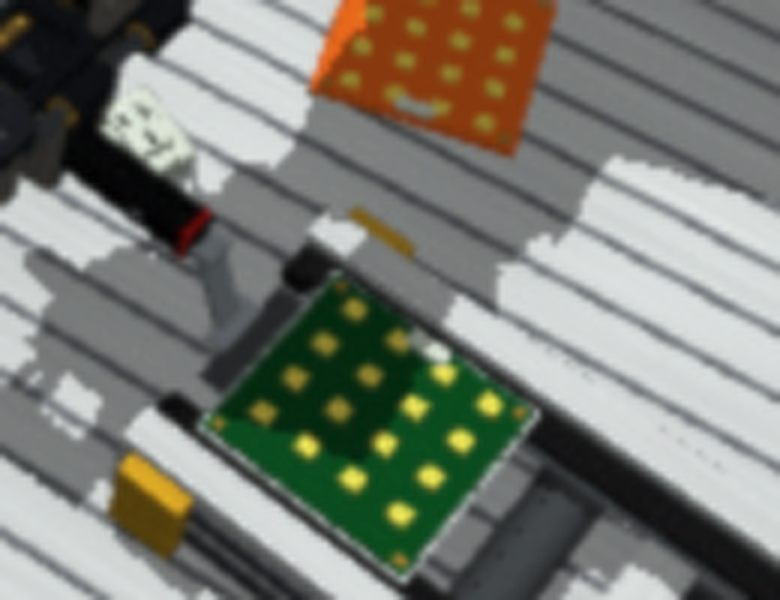

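The force and moment are back at the spatula-only baseline. The module lies flat on both belts, with corners (340,275), (205,425), (400,578) and (537,410). Drawing the blade out, slowly at first.

>>> {"fn": "servo_tool", "kwargs": {
  "commands": [
    [[0.002, 0, 0], 0],
    [[0.004, 0, 0], 0],
    [[0.005, 0, 0], 0],
    [[0.006, 0, 0], 0],
    [[0.006, 0, 0], 0],
    [[0.003, 0, 0], 0],
    [[0, 0, 0], 0]
  ]
}}

```text
time_s: 26.1
position: [0.4855, 0.1346, 0.1021]
tcp_rot: [-0.472, 0.527, -0.527, 0.472]
contact_force: [-1.2, 0.2, -1.8]
width: 0.0196
```

```bash
python3 - <<'E'
from h import *
s=st(); d=grab("scene","s12"); modplane(d,(375,465,200,295))
E
```

```text
t 26.1 pos [0.4855 0.1346 0.1021] toolx yaw -96.32 tilt -0.0 -0.0 F [-1.24  0.24 -1.8 ] M [-0.127 -0.049 -0.014] w 0.0196
slope t -0.0033 n 0.0005 center t 0.3946 n -0.4702 z 0.0694 size [0.1046 0.106 ] ang 83.52
```

The module didn't move. Withdrawing fully.

>>> {"fn": "servo_tool", "kwargs": {
  "commands": [
    [[0.005, 0, 0], 0],
    [[0.009, 0, 0], 0],
    [[0.012, 0, 0], 0],
    [[0.014, 0, 0], 0],
    [[0.014, 0, 0], 0],
    [[0.014, 0, 0], 0],
    [[0.014, 0, 0], 0],
    [[0.014, 0, 0], 0],
    [[0.014, 0, 0], 0],
    [[0.014, 0, 0], 0],
    [[0.01, 0, 0], 0],
    [[0.006, 0, 0], 0],
    [[0, 0, 0], 0]
  ]
}}

```text
time_s: 27.78
position: [0.4702, -0.0046, 0.1021]
tcp_rot: [-0.472, 0.527, -0.527, 0.472]
contact_force: [-0.4, 0.2, -3.1]
width: 0.0197
```

```bash
python3 - <<'E'
from h import *
s=st(); d=grab("scene","s13"); modplane(d,(375,465,200,295)); save(d,"pics/s13.png",3.2,(270,510,150,330))
E
```

```text
t 27.77 pos [ 0.4702 -0.0046  0.1021] toolx yaw -96.33 tilt -0.0 0.0 F [-0.43  0.19 -3.09] M [-0.142 -0.045  0.012] w 0.0197
slope t -0.0016 n -0.0007 center t 0.395 n -0.4696 z 0.0694 size [0.1039 0.1058] ang 83.78
```

View pics/s13.png

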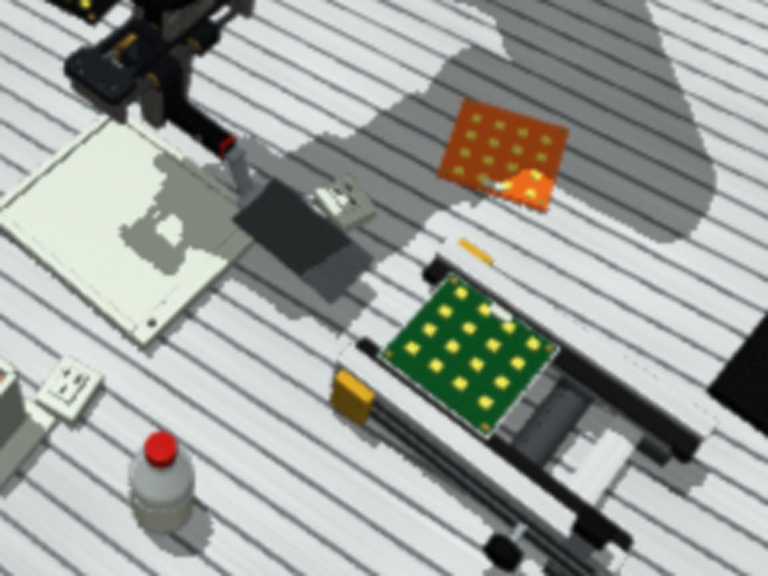

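The blade is out, with its tip at crop (350,270), clear of the conveyor. The module stays flat at (470,350), and the sockets, at (345,200) and (70,388), and the bottle look undisturbed. Returning above the rest.

>>> {"fn": "servo_tool", "kwargs": {
  "commands": [
    [[0, -0.015, 0], -2.7],
    [[0, -0.02, 0], -2.7],
    [[0.015, -0.02, 0.001], 0],
    [[0.025, -0.02, 0.001], 0],
    [[0.032, -0.01, 0.001], 0],
    [[0.032, 0, 0.001], 0],
    [[0.032, 0, 0.001], 0],
    [[0.032, 0, 0.001], 0],
    [[0.032, 0, 0.001], 0],
    [[0.032, 0, 0.001], 0],
    [[0.032, 0, 0.001], 0],
    [[0.032, 0, 0.001], 0],
    [[0.032, 0, 0.001], 0],
    [[0.028, 0, 0.001], 0],
    [[0.02, 0, 0.001], 0],
    [[0.0148, 0, 0], 0],
    [[0, 0, 0], 0],
    [[0, 0, 0], 0]
  ]
}}

```text
time_s: 30.08
position: [0.477, -0.3945, 0.187]
tcp_rot: [-0.496, 0.504, -0.504, 0.496]
contact_force: [-0.2, 0.3, -2.6]
width: 0.0194
```

```bash
python3 - <<'E'
from h import *
s=st(); d=grab("wrist","w6"); save(d,"pics/w6.png")
C=cloud(d)
P=C[2:45,275:365].reshape(-1,3); P=P[~np.isnan(P).any(1)]; A=np.c_[P[:,:2],np.ones(len(P))]; print(np.linalg.lstsq(A,P[:,2],rcond=None)[0], P.mean(0),len(P))
P=C[115:230,308:332].reshape(-1,3); P=P[~np.isnan(P).any(1)]; A=np.c_[P[:,1],np.ones(len(P))]; print(np.linalg.lstsq(A,P[:,2],rcond=None)[0], P.mean(0),len(P))
E
```

```text
t 30.07 pos [ 0.477  -0.3945  0.187 ] toolx yaw -90.88 tilt -0.0007 -0.0003 F [-0.18  0.33 -2.63] M [-0.127 -0.101  0.048] w 0.0194
[-0.00335643 -0.12751899  0.11200916] [ 0.48163186 -0.26279347  0.14390375] 3848
[-0.04559591  0.19168544] [ 0.47993062 -0.34882211  0.2075903 ] 2749
```

View pics/w6.png

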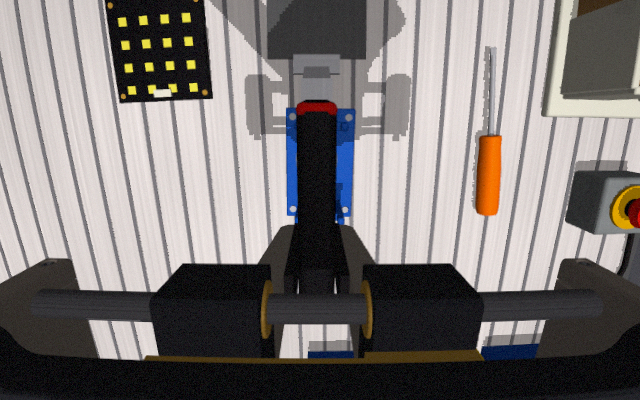

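The spatula is still 0.046 rad nose-down in the grip and the TCP is 1 mm from the taking position. Lowering to just above the notches.

>>> {"fn": "servo_tool", "kwargs": {
  "commands": [
    [[0.001, 0.015, 0], 0],
    [[0, 0.025, 0], 0],
    [[0, 0.025, 0], 0],
    [[0, 0.02, 0], 0],
    [[0, 0.015, 0], 0],
    [[0, 0.008, 0], 0],
    [[0, 0.005, 0], 0],
    [[0, 0.0035, 0], 0],
    [[0, 0, 0], 0]
  ]
}}

```text
time_s: 31.25
position: [0.4772, -0.3964, 0.0708]
tcp_rot: [0.496, -0.504, 0.504, -0.496]
contact_force: [-0.3, 0.8, -2.1]
width: 0.0196
```

```bash
python3 - <<'E'
from h import *
s=st(); d=grab("wrist","w7"); save(d,"pics/w7.png",2.5,(220,420,60,300))
E
```

```text
t 31.25 pos [ 0.4772 -0.3964  0.0708] toolx yaw -90.89 tilt 0.0002 0.0003 F [-0.28  0.83 -2.11] M [-0.186 -0.071  0.015] w 0.0196
```

View pics/w7.png

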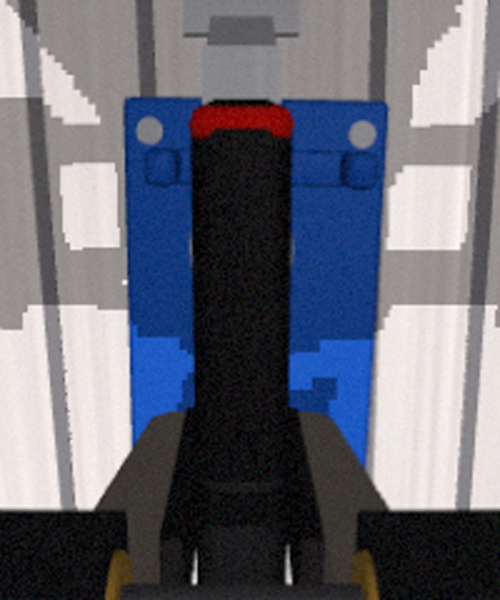

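The handle, at crop x 193–291, lies between the front cheeks at (163,167) and (360,167), but looks left of their middle. I'll compute the true offset.

```bash
python3 - <<'E'
from h import *
d=load("w7")
u=lambda x,y:(220+(x+.5)/2.5-.5,60+(y+.5)/2.5-.5)
c=onplane(d,[u(163,167),u(360,167)],.076); h=onplane(d,[u(193,167),u(291,167)],.090); print("cheeks",c.round(4).tolist(),c.mean(0)[0],"handle",h.round(4).tolist(),h.mean(0)[0])
b=onplane(d,[u(126,100),u(387,104)],.006); print("base front corners",b.round(4).tolist(),b.mean(0)[0], "blue hole",onplane(d,[u(149,130),u(362,134)],.006).round(4).tolist())
d=load("w2"); hsv=cv2.cvtColor(d["image"],cv2.COLOR_RGB2HSV); save(d,"pics/w2c.png",2.5,(220,420,60,300))
E
```

```text
cheeks [[0.4623, -0.3285, 0.076], [0.5038, -0.3291, 0.076]] 0.48306742406471437 handle [[0.4695, -0.3283, 0.09], [0.4884, -0.3285, 0.09]] 0.47894712381847065
base front corners [[0.4446, -0.3103, 0.006], [0.5226, -0.3126, 0.006]] 0.4836054977281987 blue hole [[0.4511, -0.3192, 0.006], [0.5153, -0.3213, 0.006]]
```

View pics/w2c.png

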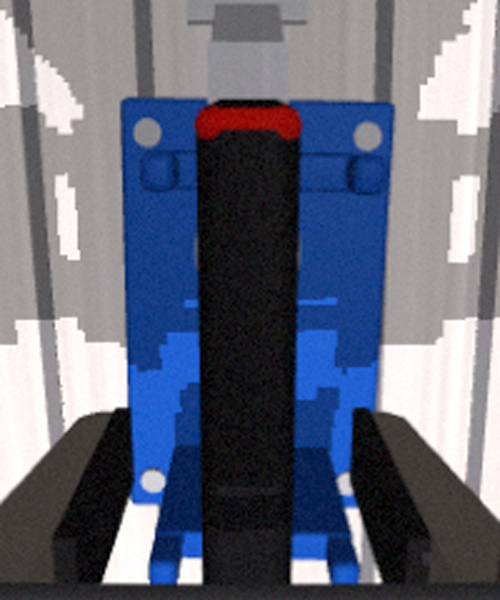

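The handle is 4 mm off the notch middle, with about 4 mm of clearance, so I'll centre it by 3 mm. Then I'll lower until the front touches.

>>> {"fn": "servo_tool", "kwargs": {
  "commands": [
    [[0, 0, 0.0015], 0],
    [[0, 0.001, 0.0015], 0],
    [[0, 0.001, 0], 0],
    [[0, 0.001, 0], 0],
    [[0, 0.001, 0], 0],
    [[0, 0, 0], 0],
    [[0, 0, 0], 0]
  ]
}}

```text
time_s: 32.17
position: [0.4801, -0.3963, 0.0666]
tcp_rot: [-0.496, 0.504, -0.504, 0.496]
contact_force: [-0.5, 0.4, -2.0]
width: 0.0196
```

```bash
python3 - <<'E'
from h import *
s=st()
E
```

```text
t 32.17 pos [ 0.4801 -0.3963  0.0666] toolx yaw -90.89 tilt -0.0 -0.0 F [-0.5   0.37 -1.97] M [-0.081 -0.021  0.023] w 0.0196
```

Just touching at the front. I'm easing the grip to 3 N, then lowering the rear into its notch.

>>> {"fn": "servo_tool", "kwargs": {
  "commands": [
    [[0, 0, 0], 0],
    [[0, 0, 0], 0],
    [[0, 0.0008, 0], 0],
    [[0, 0.0008, 0], 0],
    [[0, 0.0008, 0], 0],
    [[0, 0.0008, 0], 0],
    [[0, 0.0004, 0], 0],
    [[0, 0, 0], 0],
    [[0, 0, 0], 0]
  ],
  "newtons": 3
}}

```text
time_s: 33.3
position: [0.4802, -0.3965, 0.0632]
tcp_rot: [0.496, -0.504, 0.504, -0.496]
contact_force: [-1.7, -0.8, 4.2]
width: 0.0201
```

```bash
python3 - <<'E'
from h import *
s=st(); d=grab("wrist","w8"); C=cloud(d)
P=C[115:230,308:332].reshape(-1,3); P=P[~np.isnan(P).any(1)]; A=np.c_[P[:,1],np.ones(len(P))]; print(np.linalg.lstsq(A,P[:,2],rcond=None)[0], P.mean(0),len(P))
E
```

```text
t 33.3 pos [ 0.4802 -0.3965  0.0632] toolx yaw -90.89 tilt 0.0003 0.0003 F [-1.75 -0.85  4.15] M [-0.158  0.174  0.005] w 0.0201
[-0.00110364  0.08580073] [ 0.48308588 -0.35042456  0.08618747] 2749
```

The handle is level again, slope −0.001 and top at z = 0.086 as at the start. Opening the gripper, then checking before withdrawing.

>>> {"fn": "servo_tool", "kwargs": {
  "commands": [
    [[0, 0, 0], 0],
    [[0, 0, 0], 0],
    [[0, 0, 0], 0],
    [[0, 0, 0], 0],
    [[0, 0, 0], 0],
    [[0, 0, 0], 0]
  ],
  "grip": 0.6
}}

```text
time_s: 34.1
position: [0.4801, -0.3963, 0.063]
tcp_rot: [-0.496, 0.504, -0.504, 0.496]
contact_force: [-0.4, 0.0, 0.8]
width: 0.0554
```

```bash
python3 - <<'E'
from h import *
s=st(); d=grab("wrist","w9"); save(d,"pics/w9.png",2.5,(220,420,60,300))
E
```

```text
t 34.1 pos [ 0.4801 -0.3963  0.063 ] toolx yaw -90.89 tilt -0.0 0.0 F [-0.43  0.    0.77] M [ 0.02  -0.074  0.006] w 0.0554
```

View pics/w9.png

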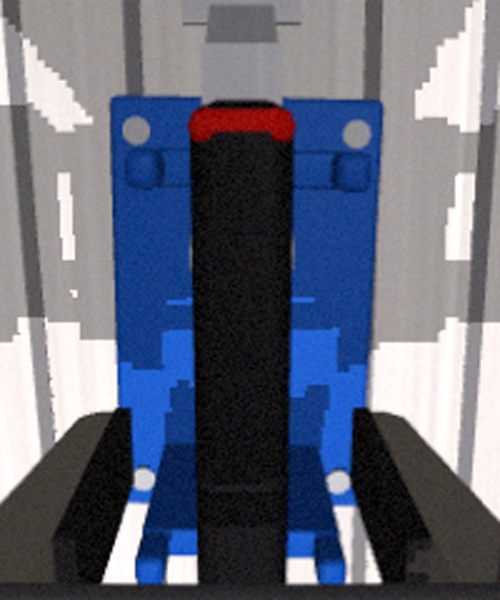

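The handle, crop x 190–295, lies between both cheek pairs at (145,168)/(352,172) and (150,555)/(330,560), and the fingers are clear of it. Raising the gripper straight up.

>>> {"fn": "servo_tool", "kwargs": {
  "commands": [
    [[0, -0.008, 0], 0],
    [[0, -0.02, 0], 0],
    [[0, -0.03, 0], 0],
    [[0, -0.03, 0], 0],
    [[0, -0.03, 0], 0],
    [[0, -0.03, 0], 0],
    [[0, -0.02, 0], 0],
    [[0, -0.01, 0], 0],
    [[0, 0, 0], 0],
    [[0, 0, 0], 0]
  ]
}}

```text
time_s: 35.4
position: [0.4797, -0.396, 0.2403]
tcp_rot: [-0.496, 0.504, -0.503, 0.496]
contact_force: [-0.5, -0.7, 0.0]
width: 0.0549
```

```bash
python3 - <<'E'
from h import *
s=st(); d=grab("wrist","w10"); save(d,"pics/w10.png",1.2); C=cloud(d)
d=grab("top","t10"); save(d,"pics/t10.png",1.25); 
d=grab("scene","s14"); modplane(d,(375,465,200,295)); save(d,"pics/s14.png",1.25)
# loose things moved? difference of top images
a=load("top0")["image"].astype(int); b=load("t10")["image"].astype(int); D=abs(a-b).sum(2)
for n,(x0,x1,y0,y1) in {"sockA":(285,307,122,146),"sockB":(243,270,245,272),"screw":(415,500,140,156),"bottle":(230,258,98,134)}.items(): print(n,D[y0:y1,x0:x1].mean().round(1))
C=cloud(load("t10"))
P=C[218:237,394:436].reshape(-1,3); A=np.c_[P[:,:2],np.ones(len(P))]; print("blade",np.linalg.lstsq(A,P[:,2],rcond=None)[0].round(3),P.mean(0).round(4))
E
```

```text
t 35.4 pos [ 0.4797 -0.396   0.2403] toolx yaw -90.89 tilt -0.0008 -0.0009 F [-0.47 -0.73  0.01] M [-0.055 -0.069  0.032] w 0.0549
slope t -0.0005 n 0.0017 center t 0.3949 n -0.4699 z 0.0693 size [0.1039 0.1062] ang 83.67
sockA 14.2
sockB 14.9
screw 13.7
bottle 12.3
 ** On entry to DLASCL parameter number  4 had an illegal value
 ** On entry to DLASCL parameter number  4 had an illegal valueTraceback (most recent call last):
  File "<stdin>", line 9, in <module>
    x, resids, rank, s = _umath_linalg.lstsq(a, b, rcond,
                         ~~~~~~~~~~~~~~~~~~~^^^^^^^^^^^^^
                                             signature=signature)
                                             ^^^^^^^^^^^^^^^^^^^^
    raise LinAlgError("SVD did not converge in Linear Least Squares")
numpy.linalg.LinAlgError: SVD did not converge in Linear Least Squares
```

View pics/t10.png

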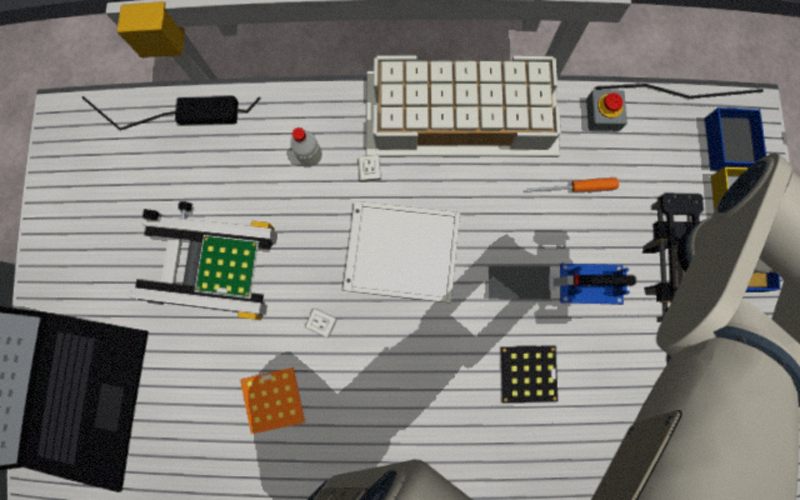

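View pics/w10.png

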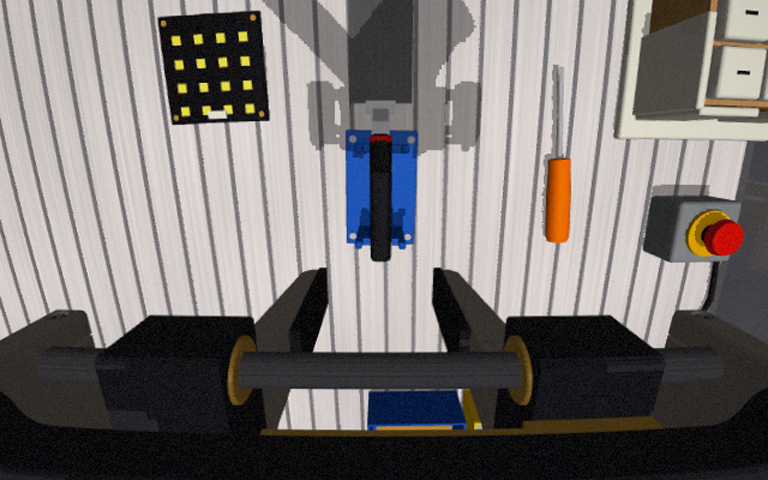

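View pics/s14.png

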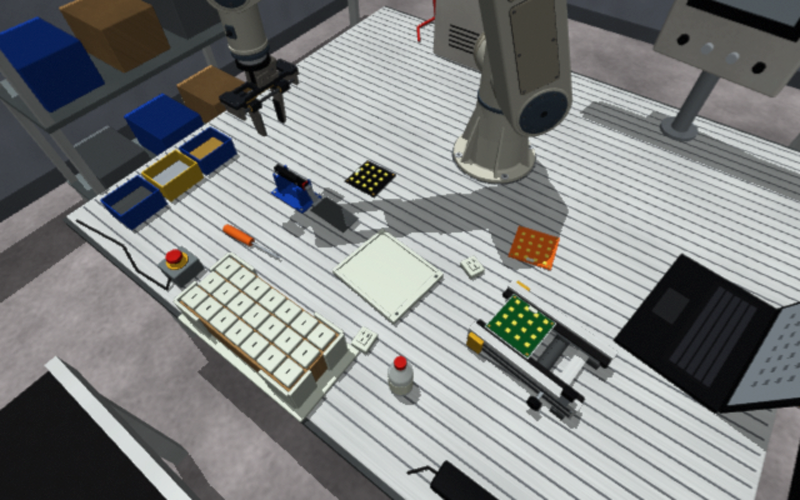

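Everything is in place:
- **Module:** flat on the conveyor, at px (227,266) in the top view.
- **Spatula:** in both notches of the rest, at px (597,283) in the top view.
- **Tray:** empty.
- **Loose items:** unchanged.

The arm is clear of everything, so I'm handing in.

```bash
python3 - <<'E'
from station import env
print(env.finish_job())
E
```

```text
the job is handed in; nothing more can be done
None
```

The LED module is lying flat, LED side up, on both conveyor belts. The spatula is back in both notches of its rest, and I handed the job in at about 35 s of the 58 s allowed.

**What I did:**
- **Tilt:** the tool cannot pitch, so I gripped the handle lightly (3 N) and lifted its rear against the front notch. With the neck already bent about 0.08 rad down, that gave a blade tilt of about 0.125 rad, and I then gripped at 60 N.
- **Scooping:** I touched the tray floor with roughly 1–3 N, pushed the module square to the far wall, and slid the blade under it. The highest resistance I read was 3.5 N, along the blade at the end.
- **Placing:** I carried the module over, lowered it onto the belts, drew the blade out and pivoted the handle level again in the rest.

**Last checks:**
- **Module:** slope under 0.002, top at z = 0.069, and yaw within 0.1° of the conveyor. It is centred between the side frames to about 2 mm and did not move as the blade came out.
- **Spatula:** the handle was level to 0.001 and at its starting height just before I let go. It now sits nearer the middle of the notches than it started.
- **Loose items:** comparing the top view before and after showed only image noise (no shift) around both sockets, the screwdriver and the bottle.

**Failed or uncertain:** the last plane fit of the blade in the top view failed on missing depth readings, so the spatula's final position rests on the wrist and top pictures. Single force readings were noisy, about 0.5–1 N, so the light-press figures are approximate.

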